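# Stack the biscuit box in its holder

### The job

Put the biscuit box together in its three-sided oak holder. First slide the full bottom box along the table through the holder's open side until it is squarely home against the back wall, without lifting or tipping it; then lower the middle tray squarely onto it, and last the steel lid onto the tray, each right way up, flush with what is below and gently, not dropped. Leave the other things on the table where they are and let go of everything.

Things in the scene. Friction and masses are not known exactly. Their poses are not given: they have to be found in the camera images.
- holder: Fixed three-sided oak holder, no floor. Origin: table level, pocket centre; y points from the open side to the back wall. Inner faces: sides x=-48 and +48, back y=+47 mm. Walls 10 thick, 76 high; side walls only 34 high from y=-15 to -48, then flared wings (34 high) widen the mouth to 109 at y=-70. Parts stand on the table; all belong at x=0, y=0 to 2.
- bottom_box: Bottom box, dark wood, 90 x 90 mm, 40 high, about 0.45 kg, packed nearly to the rim with upright biscuits (fixed in it). Too wide for the gripper: push it. Origin: centre of its underside, z up, x and y along its sides. Starts in front of the holder's open side. A quarter turn does not matter.
- middle_tray: Middle tray, dark wood, 90 x 90 mm, 30 high, 0.12 kg, open above; outer walls 5 thick, inner floor 5 above the underside. A dividing bar 12 thick crosses its middle along its x axis, top 28 above the underside: grasp it by this bar (34 free on each side). Origin: centre of its underside, z up. A quarter turn does not matter.
- lid: Steel lid, plate 90 x 90 x 8 mm, 0.15 kg, with an oak bar grip in the middle of its top: 44 long along the lid's x axis, 14 thick along y, from 8 to 34 above the underside. Origin: centre of its underside, z up. A quarter turn does not matter.
- cup: White cup standing on the saucer (rim 76 mm across, 65 mm high); origin centre of its underside. Leave alone.
- saucer: White saucer, 140 mm across; origin centre of its underside. Leave alone.
- sugar_bowl: Round steel sugar bowl with a spired wooden top, 104 mm across, 100 mm high; origin centre of its underside. Leave alone.
- spoon: Spoon 130 mm long, lying along its x axis; origin at the middle of its underside. Leave alone.
- jug: Small white milk jug, 54 mm across, 60 mm high; origin centre of its underside. Leave alone.
- spectacles: Spectacles standing open, 130 mm wide along y, temples 130 mm towards -x; origin under the bridge. Leave alone.
There are look-alikes about, which are no part of the job. What is shaped like the bottom_box but blue or pink is not meant.

How it is judged:
By the outcome, as a careful person would: the job done as asked, in the order asked, and still so for the second after the job is handed in, with the robot touching nothing.
It also fails if it takes over 72 s, if anything falls off the work surface, if the arm or the gripper's body presses on something with over 40 N, if the wrist force passes 120 N, or if a joint passes its speed limit or range.

### The arm

A 7-joint arm with a two-finger parallel gripper is mounted at the origin on the work surface. World frame = base frame: x ahead of the robot, y to its left, z up, the work surface at z = 0. Lengths are in m, angles in rad, forces in N, time in s.
With the tool pointing down it reaches from about 0.375 to 0.925 m from the base axis. Payload 3.1 kg.
Tool frame: the origin (TCP) lies midway between the tips of the shut fingers; the grasp point (between the pads) lies 19 mm behind it (manip.tcp_to_grasp is the distance from the TCP to the grasp point, in m); y points along the fingers, x is the direction in which the jaws open and shut, and the axes are right-handed (so a half turn about y gives the same grasp; the last joint's range is limited). The gripper opens to 85 mm and grips with 20 to 120 N. Pads are 22 mm wide; open, the fingers measure 114 mm over their backs; the gripper's body (76 mm by 85 mm) begins 54 mm behind the grasp point. The pads swing forward as they close: fully open they stand 13 mm farther back than shut.
Start: joints at [-1.411, 0.383, 0.044, 1.598, -0.018, 1.161, -0.05], TCP at [0.166, 0.629, 0.231] pointing down, gripper open.
Joint ranges: [-2.61, 2.61], [-0.41, 2.15], [-1.48, 1.57], [0, 2.5], [-1.57, 4.71], [0.05, 1.97], [-2.85, 2.85]. Speed limits (rad/s): [2.79, 2.79, 3.14, 3.14, 3.14, 3.14, 3.14].

### API

Orientations are given as [roll, pitch, yaw] about the fixed x, y, z axes, in that order (R = Rz(yaw) Ry(pitch) Rx(roll)).
In Python, from cell import manip gives the robot as it stands.
- The arm moves only by the tool drive_tool, never from a script. Its argument "rows" is text: rows parted by semicolons, each of 7 numbers parted by spaces: the shift along the world's x, y, z in m, then the turn, a rotation vector about the world's x, y, z in degrees, then the closure, from -1 (fully open) to 1 (shut). In form: x y z wx wy wz jaw; .... A call has exactly 5 rows; each row is the pose to reach, as a shift and turn from the pose commanded when the call began; what a row does not reach only later rows make up. A row lasts 1/8 s, in which the tool goes at most 62.5 mm and 10.7 degrees, less where a joint would pass 70% of its speed; a pose out of reach is approached as far as the arm can. A call with a gripper value outside its range is refused whole. The fingers move at their own pace and stop on an object; "grip_force" is the grip in N (left out, the last holds). Time passes only in rows, so rows that repeat a pose let the fingers close, or fill a call up. It gives the time, the measured TCP pose, the force and the opening at its end, in the units of the state.
- manip.observe(): the state, without advancing time (a new reading comes with each control period).
- manip.camera(name): name is "scene" or "top"; returns the picture (420x560x3 uint8, red, green, blue); there is no depth.
- manip.camera_model(name): a dict with "camera_matrix" (3x3 intrinsics, pixels), "k1" (the pictures are not rectified: a ray, as slopes to the right and down, at radius r is drawn at 1 + k1 r^2 times it, then the intrinsics apply), "extrinsics" (4x4, takes a point from world to camera coordinates). Camera axes: x right, y down, z forward; pixel columns grow to the right and rows downward; lengths in m; the calibration is good to about 2 mm. A picture is of the moment at which its call begins. camera_model takes no time and is no camera call.
- manip.close_job(): hands the job in, once; it reports no verdict.
The state is a dict: "t": time; "joint_pos": joint angles; "qvel": joint speeds; "joint_torque": joint torques, N m; "eef_pos": TCP position; "tcp_rot": TCP orientation; "contact_force": force on the tool from outside, world axes, zero at the start; "wrist_torque": the same for the moment, N m; "opening": opening from 0.0 (shut) to 1.0 (fully open).
Only numpy, scipy, OpenCV 4.12 (cv2) and the standard library are available. Lean on these libraries where they do the work, as an engineer would, in place of code of your own. Each camera call takes 0.05 s, during which the arm holds its last target.

## Working session

There is one attempt and no reset: what is moved stays moved. The work goes in short steps, Python scripts to look and compute and a tool call to move; the robot and the scene stay as the last step left them, time stands still between calls to the robot, and variables do not carry over. Pictures are saved under pics/ and viewed, and the job is handed in when it is done.

Besides the shell and the picture viewer there is one more tool, called after "Request:" as name(argument=value, ...) on one line, values as JSON. drive_tool: Moves the arm, as the interface text tells. Its arguments: {"type":"object","properties":{"rows":{"type":"string"},"grip_force":{"type":"number"}},"required":["rows"]}

```bash
ls; mkdir -p pics
python3 - <<'E'
from cell import manip
import cv2,numpy as np
print(manip.observe(), manip.tcp_to_grasp)
for n in("scene","top"):
    cv2.imwrite(f"pics/{n}0.png",manip.camera(n)[:,:,::-1]); print(n,manip.camera_model(n))
E
```

```text
pics
{'t': 0.0, 'joint_pos': array([-1.41080456,  0.38381387,  0.04384359,  1.59958849, -0.01787495,
        1.16117032, -0.04988965]), 'qvel': array([-1.25718466e-03,  5.64398783e-04, -4.09369301e-04,  4.17636581e-04,
       -5.67586343e-04, -2.40641474e-05, -6.91325757e-04]), 'joint_torque': array([ 1.69183886e-04, -4.33458030e+01,  1.02418877e+00, -2.49516392e+01,
        1.04133430e-02,  1.13266325e-02, -1.64066371e-06]), 'eef_pos': array([0.16549427, 0.62760912, 0.22989423]), 'tcp_rot': array([-1.5709609 ,  0.00258242,  1.3130953 ]), 'contact_force': array([ 0.37727861, -0.82009323, -0.80144821]), 'wrist_torque': array([ 0.03133688, -0.0379513 , -0.01195667]), 'opening': 0.998546633635971} 0.0187
scene {'camera_matrix': array([[545.37598743,   0.        , 274.11631159],
       [  0.        , 545.37598743, 207.53686784],
       [  0.        ,   0.        ,   1.        ]]), 'k1': -0.016204308212012897, 'extrinsics': array([[-0.36269635,  0.93176035,  0.016553  ,  0.14393124],
       [ 0.54239708,  0.22551037, -0.80929011, -0.29636836],
       [-0.75779731, -0.28454827, -0.58717589,  1.75244895],
       [ 0.        ,  0.        ,  0.        ,  1.        ]])}
top {'camera_matrix': array([[467.35904474,   0.        , 283.48779466],
       [  0.        , 467.35904474, 205.57369376],
       [  0.        ,   0.        ,   1.        ]]), 'k1': -0.15736045493456202, 'extrinsics': array([[ 0.1124544 , -0.99363484,  0.00661918,  0.01857134],
       [-0.96651321, -0.11092643, -0.23140342,  0.61159272],
       [ 0.23066474,  0.01962481, -0.97283536,  1.00479547],
       [ 0.        ,  0.        ,  0.        ,  1.        ]])}
```

View pics/scene0.png

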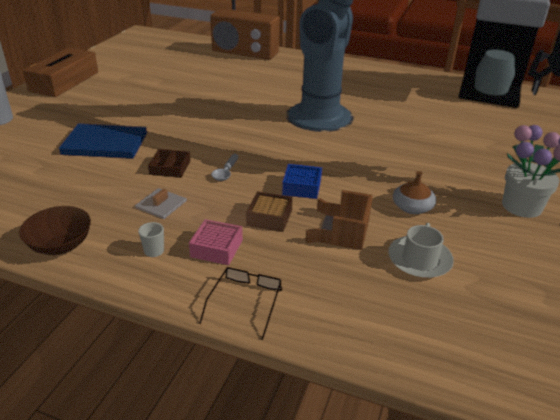

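View pics/top0.png

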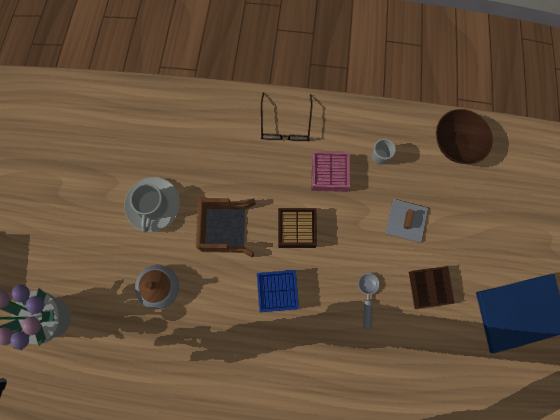

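Candidates in the top view: the brown box (297,228) is the bottom_box by its colour. The blue (278,291) and pink (331,171) ones are look-alikes. The tray is (431,287), the lid (408,220) and the holder (225,225). I'll check these in close crops.

Run:
```python
import cv2,numpy as np
t=cv2.imread("pics/top0.png");s=cv2.imread("pics/scene0.png")
cv2.imwrite("pics/c1.png",cv2.resize(t[180:280,180:330],None,fx=5.3,fy=5.3,interpolation=cv2.INTER_CUBIC))
cv2.imwrite("pics/c2.png",cv2.resize(t[190:320,350:480],None,fx=4.6,fy=4.6,interpolation=cv2.INTER_CUBIC))
cv2.imwrite("pics/c3.png",cv2.resize(s[140:270,120:380],None,fx=3,fy=3,interpolation=cv2.INTER_CUBIC))
```

```text
(no output)
```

View pics/c1.png

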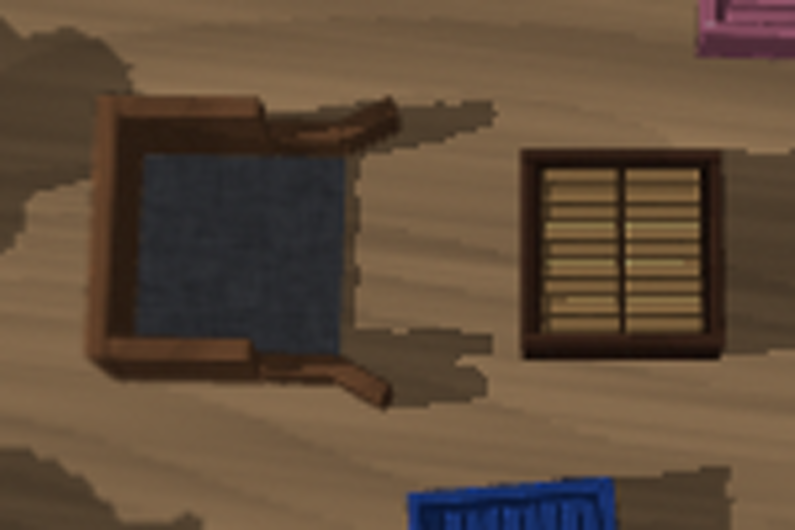

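View pics/c2.png

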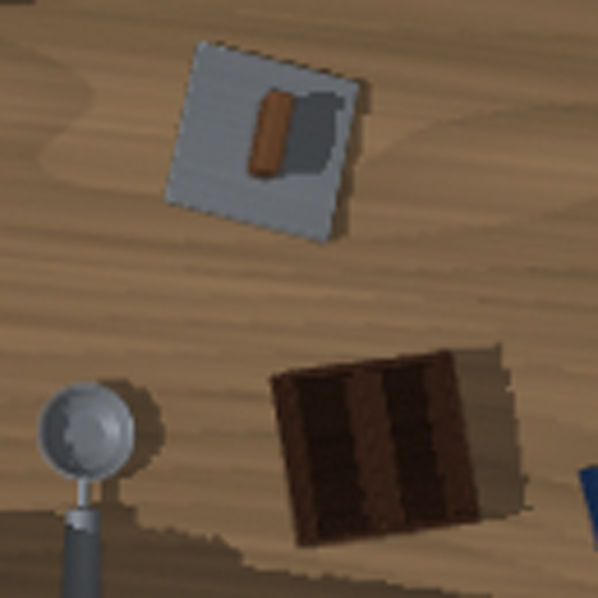

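View pics/c3.png

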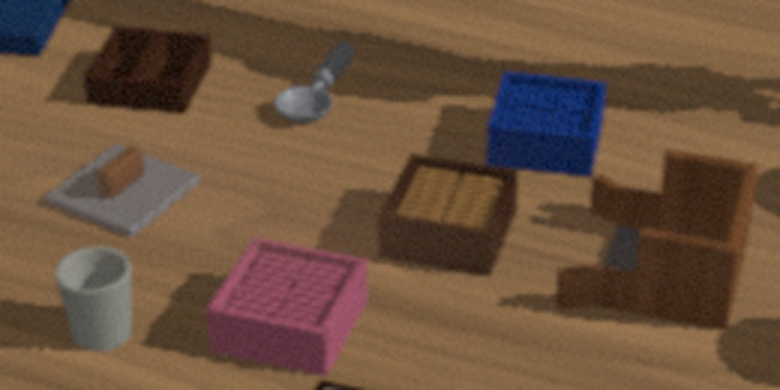

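```bash
cat > h.py <<'E'
import numpy as np,cv2
from cell import manip
C={n:manip.camera_model(n) for n in("scene","top")}
def ray(n,px):
    c=C[n];K=c["camera_matrix"];E=c["extrinsics"]
    d=(np.array(px,float)-K[:2,2])/K[[0,1],[0,1]]
    u=d.copy()
    for _ in range(30): u=d/(1+c["k1"]*(u@u))
    R=E[:3,:3];return -R.T@E[:3,3],R.T@np.array([u[0],u[1],1])
def onz(n,px,z):
    o,d=ray(n,px);return o+d*(z-o[2])/d[2]
def tri(ps,pt):
    a=[ray("scene",ps),ray("top",pt)];A=0;b=0;P=[]
    for o,d in a:
        d=d/np.linalg.norm(d);M=np.eye(3)-np.outer(d,d);A=A+M;b=b+M@o;P.append((M,o))
    x=np.linalg.solve(A,b);return x,max(np.linalg.norm(M@(x-o)) for M,o in P)
def proj(n,p):
    c=C[n];q=c["extrinsics"]@np.append(p,1);u=q[:2]/q[2]
    u=u*(1+c["k1"]*(u@u));return c["camera_matrix"][[0,1],[0,1]]*u+c["camera_matrix"][:2,2]
def rect(xy):
    r=cv2.minAreaRect(np.array(xy,np.float32)[:,:2]);return r
E
python3 - <<'E'
from h import *
t=cv2.imread("pics/top0.png");s=cv2.imread("pics/scene0.png")
for nm,im,pts in(("top",t,[(297,228),(298,211),(281,228),(408,205),(398,222),(410,215),(431,287),(423,287),(415,287),(340,230),(300,200),(204,225),(230,203),(230,225)]),("scene",s,[(269,211),(256,222),(150,198),(163,160),(230,200),(170,163)])):
    hs=cv2.cvtColor(im,cv2.COLOR_BGR2HSV)
    for p in pts: print(nm,p,im[p[1],p[0]],hs[p[1],p[0]])
E
```

```text
top (297, 228) [18 26 37] [ 13 131  37]
top (298, 211) [13 22 34] [ 13 158  34]
top (281, 228) [10 16 28] [ 10 164  28]
top (408, 205) [109 105 101] [105  19 109]
top (398, 222) [110 106 102] [105  19 110]
top (410, 215) [42 65 95] [ 13 142  95]
top (431, 287) [21 29 48] [  9 143  48]
top (423, 287) [11 17 28] [ 11 155  28]
top (415, 287) [21 31 50] [ 10 148  50]
top (340, 230) [ 71  97 122] [ 15 107 122]
top (300, 200) [ 76 105 131] [ 16 107 131]
top (204, 225) [17 28 42] [ 13 152  42]
top (230, 203) [21 32 46] [ 13 139  46]
top (230, 225) [43 39 38] [114  30  43]
scene (269, 211) [ 50  81 112] [ 15 141 112]
scene (256, 222) [34 44 64] [ 10 120  64]
scene (150, 198) [71 77 87] [11 47 87]
scene (163, 160) [15 24 33] [ 15 139  33]
scene (230, 200) [ 74 105 138] [ 15 118 138]
scene (170, 163) [23 33 58] [  9 154  58]
```

```bash
cat > seg.py <<'E'
from h import *
def quad(im,roi,f,nm):
    x0,y0,x1,y1=roi;k=8
    c=cv2.resize(im[y0:y1,x0:x1],None,fx=k,fy=k,interpolation=cv2.INTER_CUBIC)
    m=f(c.astype(int)).astype(np.uint8)*255
    m=cv2.morphologyEx(m,cv2.MORPH_CLOSE,np.ones((41,41)));m=cv2.morphologyEx(m,cv2.MORPH_OPEN,np.ones((15,15)))
    cs=cv2.findContours(m,cv2.RETR_EXTERNAL,cv2.CHAIN_APPROX_NONE)[0]
    ct=cv2.convexHull(max(cs,key=cv2.contourArea))
    e=0.01*cv2.arcLength(ct,True);a=cv2.approxPolyDP(ct,e,True)
    q=(a[:,0]+.5)/k-.5+[x0,y0]
    o=c.copy();cv2.drawContours(o,[a],-1,(0,255,0),1);cv2.imwrite(f"pics/q_{nm}.png",cv2.resize(o,None,fx=.75,fy=.75))
    return q.round(2)
E
python3 - <<'E'
from seg import *
t=cv2.imread("pics/top0.png");s=cv2.imread("pics/scene0.png")
dark=lambda c:(c[...,2]<60)
gray=lambda c:(c[...,0]-c[...,2]>-22)&(c.sum(2)>150)
print("box t",quad(t,(268,200,326,256),lambda c:(c[...,2]<58)&(c[...,0]<40),"bt").tolist())
print("tray t",quad(t,(402,258,462,316),lambda c:(c[...,2]<58)&(c[...,0]<40),"tt").tolist())
print("lid t",quad(t,(380,192,436,248),lambda c:(c[...,0]-c[...,2]>-15)&(c.sum(2)>90),"lt").tolist())
print("box s",quad(s,(240,186,302,236),lambda c:(c[...,2]<88)&(c[...,0]<70),"bs").tolist())
print("tray s",quad(s,(142,142,200,184),lambda c:(c[...,2]<72),"ts").tolist())
print("lid s",quad(s,(128,180,192,222),lambda c:(c[...,0]-c[...,2]>-25)&(c.sum(2)>150),"ls").tolist())
a=[cv2.resize(cv2.imread(f"pics/q_{n}.png"),(260,260)) for n in("bt","tt","lt","bs","ts","ls")]
cv2.imwrite("pics/q.png",np.vstack([np.hstack(a[:3]),np.hstack(a[3:])]))
E
```

```text
box t [[315.31, 208.31], [315.19, 246.94], [278.69, 247.19], [278.31, 208.31]]
tray t [[447.19, 266.19], [453.69, 302.06], [414.94, 307.81], [408.94, 271.94]]
lid t [[392.81, 198.81], [427.31, 207.69], [420.31, 241.81], [385.56, 233.06]]
box s [[301.44, 185.56], [301.44, 196.94], [282.69, 230.81], [245.44, 225.44], [239.56, 211.31], [239.56, 204.19], [263.56, 185.56]]
tray s [[157.94, 148.31], [189.31, 151.06], [188.69, 161.94], [180.44, 176.81], [148.19, 173.44], [147.44, 163.94]]
lid s [[185.69, 198.19], [185.19, 200.81], [164.31, 218.06], [135.19, 206.69], [135.19, 204.56], [157.44, 188.44]]
```

View pics/q.png

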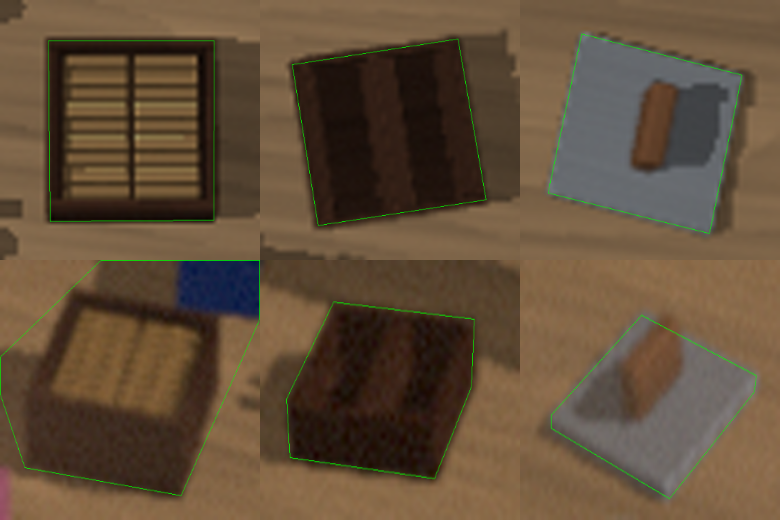

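Run:
```python
from h import *
np.set_printoptions(precision=4,suppress=True)
for n in C: print(n,ray(n,(280,210))[0])
f=lambda *a:print(*a)
print("tray rim"); 
for s,t in(((157.94,148.31),(453.69,302.06)),((189.31,151.06),(414.94,307.81)),((147.44,163.94),(447.19,266.19))): print(*tri(s,t))
T=np.array([onz("top",p,z) for p,z in(((447.19,266.19),.03),((453.69,302.06),.03),((414.94,307.81),.03),((408.94,271.94),.03))]);print("tray@30",T, rect(T))
print([np.linalg.norm(T[i]-T[i-1]) for i in range(4)])
print("lid");
for s,t in(((157.44,188.44),(420.31,241.81)),((185.69,198.19),(385.56,233.06)),((135.19,204.56),(427.31,207.69))): print(*tri(s,t))
T=np.array([onz("top",p,.008) for p in((392.81, 198.81), (427.31, 207.69), (420.31, 241.81), (385.56, 233.06))]);print(T,rect(T)); print([np.linalg.norm(T[i]-T[i-1]) for i in range(4)])
print("box");
T=np.array([onz("top",p,z) for p,z in(((315.31, 208.31),.04), ((315.19, 246.94),0), ((278.69, 247.19),0), ((278.31, 208.31),.04))]);print(T,rect(T)); print([np.linalg.norm(T[i]-T[i-1]) for i in range(4)])
# holder from crop c1
o=lambda x,y:(180+(x+.5)/5.3-.5,180+(y+.5)/5.3-.5)
for nm,x,y,z in(("wing+x tip",394,98,.034),("wing -x tip",388,407,.034),("back outer +x",100,98,.076),("back outer -x",90,357,.076),("side+x outer end",263,100,.076),("side -x end outer",250,358,.076),("back inner+x",118,116,.076),("back inner-x",112,338,.076),("side+x in end",262,117,.076),("side-x in end",250,340,.076),("step+x",268,148,.034),("step -x out",262,375,.034)):
    print(nm,onz("top",o(x,y),z))
```

```text
scene [1.541  0.4314 0.7868]
top [0.3573 0.0666 1.1189]
tray rim
[ 0.4285 -0.3341  0.0306] 0.0014688047600492093
[ 0.4079 -0.2443  0.0301] 0.0015215315224360027
[ 0.512  -0.3145  0.0314] 0.0005436758559321651Traceback (most recent call last):
  File "<stdin>", line 7, in <module>
  File "h.py", line 21, in rect
    r=cv2.minAreaRect(np.array(xy,np.float32)[:,:2]);return r
cv2.error: OpenCV(4.12.0) /io/opencv/modules/imgproc/src/convhull.cpp:143: error: (-215:Assertion failed) total >= 0 && (depth == CV_32F || depth == CV_32S) in function 'convexHull'
```

```bash
sed -i 's/np.array(xy,np.float32)\[:,:2\]/np.ascontiguousarray(np.array(xy,np.float32)[:,:2])/' h.py
python3 - <<'E'
from h import *
np.set_printoptions(precision=4,suppress=True)
def info(nm,T):
    e=[np.linalg.norm(T[i]-T[i-1]) for i in range(4)]
    a=[np.degrees(np.arctan2(*(T[i]-T[i-1])[1::-1]))%90 for i in range(4)]
    print(nm,T.mean(0),np.array(e),"ang",np.array(a));print(T)
for i,z in enumerate((.03,.0)):
  info("tray",np.array([onz("top",p,z) for p,z in(((447.19,266.19),.03),((453.69,302.06),z),((414.94,307.81),z),((408.94,271.94),.03))]))
for s,t in(((157.44,188.44),(420.31,241.81)),((185.69,198.19),(385.56,233.06)),((135.19,204.56),(427.31,207.69))): print("lidtri",*tri(s,t))
info("lid",np.array([onz("top",p,.008) for p in((392.81, 198.81), (427.31, 207.69), (420.31, 241.81), (385.56, 233.06))]))
info("box",np.array([onz("top",p,z) for p,z in(((315.31, 208.31),.04), ((315.19, 246.94),0), ((278.69, 247.19),0), ((278.31, 208.31),.04))]))
# holder from crop c1
o=lambda x,y:(180+(x+.5)/5.3-.5,180+(y+.5)/5.3-.5)
for nm,x,y,z in(("wing+x tip",394,98,.034),("wing -x tip",388,407,.034),("back outer +x",100,98,.076),("back outer -x",90,357,.076),("side+x outer end",263,100,.076),("side -x end outer",250,358,.076),("back inner+x",118,116,.076),("back inner-x",112,338,.076),("side+x in end",262,117,.076),("side-x in end",250,340,.076),("felt",143,154,0),("felt",135,339,0),("felt",345,154,0),("felt",341,352,0)):
    print(nm,onz("top",o(x,y),z))
# lid bar top, crop c2
o2=lambda x,y:(350+(x+.5)/4.6-.5,190+(y+.5)/4.6-.5)
for x,y in((266,89),(294,94),(251,172),(277,178)): print("bar",onz("top",o2(x,y),.034))
E
```

```text
tray [ 0.4596 -0.2793  0.03  ] [0.0953 0.0857 0.0955 0.0845] ang [13.9238 13.6561 13.1937 13.5501]
[[ 0.5124 -0.3155  0.03  ]
 [ 0.4291 -0.3358  0.03  ]
 [ 0.4073 -0.2428  0.03  ]
 [ 0.4895 -0.223   0.03  ]]
tray [ 0.4604 -0.2842  0.015 ] [0.0953 0.0922 0.0981 0.0907] ang [13.9238 21.0667 13.1937 19.3236]
[[ 0.5124 -0.3155  0.03  ]
 [ 0.4311 -0.3469  0.    ]
 [ 0.4087 -0.2514  0.    ]
 [ 0.4895 -0.223   0.03  ]]
lidtri [ 0.5688 -0.2532  0.0048] 0.0005251293869607698
lidtri [ 0.5808 -0.1652  0.0059] 0.0006756920886151729
lidtri [ 0.655  -0.2646  0.0087] 0.0018359601112179164
lid [ 0.6184 -0.2158  0.008 ] [0.0889 0.0893 0.0887 0.0882] ang [81.7738 81.8658 81.0963 82.0231]
[[ 0.6687 -0.1782  0.008 ]
 [ 0.656  -0.2666  0.008 ]
 [ 0.5684 -0.2528  0.008 ]
 [ 0.5807 -0.1655  0.008 ]]
box [0.567  0.0507 0.02  ] [0.0878 0.0953 0.0882 0.0958] ang [6.5417 7.3554 6.8614 7.0877]
[[0.615  0.0126 0.04  ]
 [0.5292 0.0015 0.    ]
 [0.5187 0.089  0.    ]
 [0.605  0.0998 0.04  ]]
wing+x tip [0.6247 0.1609 0.034 ]
wing -x tip [0.4854 0.1458 0.034 ]
back outer +x [0.5998 0.2849 0.076 ]
back outer -x [0.4867 0.2718 0.076 ]
side+x outer end [0.607  0.2138 0.076 ]
side -x end outer [0.4943 0.2037 0.076 ]
back inner+x [0.5927 0.2758 0.076 ]
back inner-x [0.4959 0.2637 0.076 ]
side+x in end [0.5994 0.2132 0.076 ]
side-x in end [0.502  0.2048 0.076 ]
felt [0.5932 0.2766 0.    ]
felt [0.5068 0.2674 0.    ]
felt [0.6039 0.183  0.    ]
felt [0.5119 0.1728 0.    ]
bar [ 0.6403 -0.2097  0.034 ]
bar [ 0.6393 -0.2248  0.034 ]
bar [ 0.5951 -0.2041  0.034 ]
bar [ 0.5934 -0.2181  0.034 ]
```

Run:
```python
from h import *
np.set_printoptions(precision=4,suppress=True)
A,B,D=[onz("scene",p,.03) for p in((157.94,148.31),(189.31,151.06),(147.44,163.94))]
print("tray scene",A,B,D,np.linalg.norm(A-B),np.linalg.norm(A-D),"centre",(B+D)/2)
for v in(B-A,D-A): print(np.degrees(np.arctan2(v[1],v[0])))
o2=lambda x,y:(350+(x+.5)/4.6-.5,190+(y+.5)/4.6-.5)
P=[onz("top",o2(x,y),.028) for x,y in((348,368),(382,362),(378,534),(414,528))];print(np.array(P),np.mean(P,0))
print(np.degrees(np.arctan2(*(P[0]-P[2])[1::-1])),np.degrees(np.arctan2(*(P[1]-P[3])[1::-1])))
T=np.array([onz("top",p,z) for p,z in(((447.19,266.19),.03),((414.94,307.81),0))]);print("tray diag",T,T.mean(0))
print("pot",onz("top",(65,315),0),onz("top",(25,315),.2),onz("scene",(525,205),.0))
for p in((530,130),):print(onz("scene",p,.2))
# lid bar height: scene top edge vs top
print("lidbar tri",*tri((120+121/3,140+160/3),(350+258/4.6,190+172/4.6)))
# box rim heights: scene c3 corners
c=lambda x,y:(120+x/3,140+y/3)
o=lambda x,y:(180+(x+.5)/5.3-.5,180+(y+.5)/5.3-.5)
for s,t in((c(415,158),o(722,345)),(c(516,172),o(522,345)),(c(496,226),o(522,150)),(c(384,208),o(722,150))): print("box rim",*tri(s,t))
for s,t in((c(597,178),o(388,407)),(c(562,270),o(394,98)),(c(668,153),o(90,357)) ,(c(754,163),o(90,357)),(c(740,240),o(100,98))): print("holder",*tri(s,t))
```

```text
tray scene [ 0.4279 -0.3329  0.03  ] [ 0.4077 -0.2461  0.03  ] [ 0.5101 -0.3153  0.03  ] 0.08913166298826629 0.08406617549190593 centre [ 0.4589 -0.2807  0.03  ]
103.09029630233988
12.111359846006563
[[ 0.4992 -0.2628  0.028 ]
 [ 0.5041 -0.2806  0.028 ]
 [ 0.416  -0.2835  0.028 ]
 [ 0.4208 -0.3023  0.028 ]] [ 0.46   -0.2823  0.028 ]
14.026236301262603 14.587034042720502
tray diag [[ 0.5124 -0.3155  0.03  ]
 [ 0.4087 -0.2514  0.    ]] [ 0.4606 -0.2835  0.015 ]
pot [0.29   0.5865 0.    ] [0.2881 0.5813 0.2   ] [0.2732 0.6289 0.    ]
[0.2683 0.5859 0.2   ]
lidbar tri [ 0.6005 -0.2179  0.0174] 0.005109104627374097
box rim [0.5282 0.0057 0.0348] 0.003297099207196403
box rim [0.5186 0.0916 0.0373] 0.0012465098041273708
box rim [0.6036 0.1034 0.0457] 0.0033569781832830255
box rim [0.6137 0.0152 0.0449] 0.003644941205077831
holder [0.4857 0.1488 0.0255] 0.002412785580188667
holder [0.6235 0.1636 0.0357] 0.003006255536817813
holder [0.4947 0.2403 0.0824] 0.031130590320803096
holder [0.4866 0.2737 0.0739] 0.0014570973524749475
holder [0.5979 0.2868 0.0813] 0.0029937896551181778
```

Request:
drive_tool(rows="0 -0.02 0.055 0 0 0 -0.2; 0 -0.07 0.09 0 0 0 -0.2; 0.01 -0.13 0.1 0 0 -10 -0.2; 0.03 -0.185 0.1 0 0 -20 -0.2; 0.07 -0.23 0.1 0 0 -30 -0.2", grip_force=30)

```text
t: 0.72
eef_pos: [0.2348, 0.3967, 0.3311]
tcp_rot: [-1.57, 0.0, 0.787]
contact_force: [1.0, 2.1, -0.2]
opening: 0.601
```

Request:
drive_tool(rows="0.038 -0.047 0 0 0 -8 -0.2; 0.076 -0.094 0 0 0 -16 -0.2; 0.115 -0.141 0 0 0 -24 -0.2; 0.153 -0.188 0 0 0 -31 -0.2; 0.19 -0.235 0 0 0 -38 -0.2")

```text
t: 1.35
eef_pos: [0.4264, 0.1616, 0.331]
tcp_rot: [-1.57, 0.0, 0.122]
contact_force: [0.6, -0.0, -0.5]
opening: 0.598
```

Request:
drive_tool(rows="0.038 -0.047 0 0 0 0 -0.2; 0.076 -0.094 0 0 0 0 -0.2; 0.114 -0.141 0 0 0 0 -0.2; 0.151 -0.19 -0.03 0 0 0 -0.2; 0.151 -0.19 -0.08 0 0 0 -0.2")

```text
t: 1.98
eef_pos: [0.5802, -0.0324, 0.2527]
tcp_rot: [-1.575, -0.007, 0.118]
contact_force: [0.2, 0.0, -0.8]
opening: 0.6
```

Run:
```python
from h import *
import math
o=manip.observe();print(o["t"],o["eef_pos"],o["tcp_rot"],o["contact_force"],o["opening"],o["joint_pos"])
t=manip.camera("top")[:,:,::-1];cv2.imwrite("pics/t1.png",t)
print(proj("top",o["eef_pos"]))
```

```text
1.975 [ 0.58020804 -0.03244867  0.25273883] [-1.57517645 -0.0068128   0.11843897] [ 0.20786382  0.00379569 -0.84174608] 0.5996788973135149 [-0.66967762  0.28396116  0.77785104  1.77965772 -0.21316557  1.15770783
  0.29134689]
[344.99614372 203.44673114]
```

View pics/t1.png

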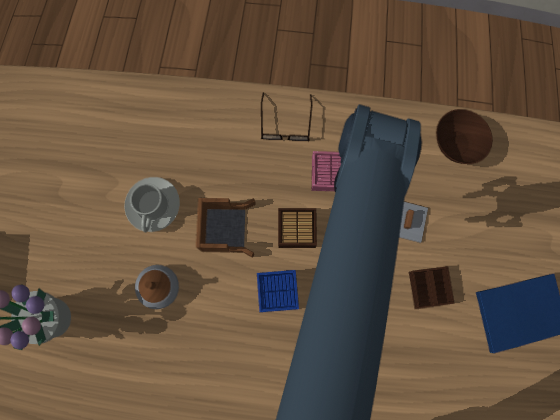

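Request:
drive_tool(rows="0 0 -0.06 0 0 0 -0.2; 0 0 -0.12 0 0 0 -0.2; 0 0 -0.17 0 0 0 -0.2; 0 0 -0.21 0 0 0 -0.2; 0 0 -0.233 0 0 0 -0.2")

```text
t: 2.65
eef_pos: [0.5746, -0.0248, 0.016]
tcp_rot: [-1.569, 0.005, 0.128]
contact_force: [0.0, -0.5, 0.7]
opening: 0.599
```

Run:
```python
from h import *
o=manip.observe();print(o["t"],o["eef_pos"],o["tcp_rot"],o["contact_force"],o["opening"])
s=manip.camera("scene")[:,:,::-1];cv2.imwrite("pics/s1.png",cv2.resize(s[100:290,120:400],None,fx=2.8,fy=2.8))
o=manip.observe();print(o["t"],o["eef_pos"],o["tcp_rot"])
```

```text
2.65 [ 0.57463313 -0.02476177  0.01600833] [-1.56913789  0.00465564  0.12803815] [ 0.00790797 -0.52314283  0.68243049] 0.5993182428107263
2.7 [ 0.57289758 -0.0246698   0.0139121 ] [-1.56922125  0.00821155  0.12832333]
```

View pics/s1.png

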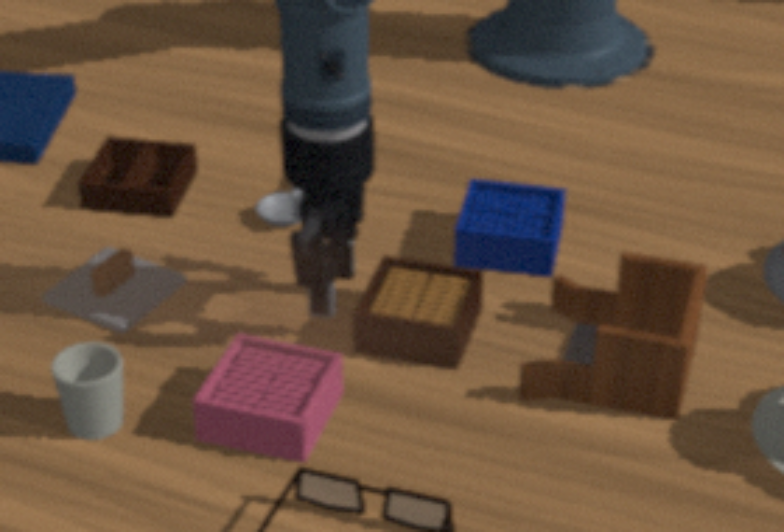

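Request:
drive_tool(rows="-0.001 0.012 0 0 0 0 -0.2; -0.002 0.022 0 0 0 0 -0.2; -0.003 0.032 0 0 0 0 -0.2; -0.004 0.044 0 0 0 0 -0.2; -0.005 0.056 0 0 0 0 -0.2")

```text
t: 3.32
eef_pos: [0.5727, 0.0291, 0.0194]
tcp_rot: [-1.572, -0.002, 0.125]
contact_force: [1.3, -4.4, 3.1]
opening: 0.6
```

Request:
drive_tool(rows="-0.0015 0.015 0 0 0 0 -0.2; -0.003 0.03 0 0 0 0 -0.2; -0.0045 0.045 0 0 0 0 -0.2; -0.006 0.06 0 0 0 0 -0.2; -0.0065 0.068 0 0 0 0 -0.2")

```text
t: 3.95
eef_pos: [0.5645, 0.0995, 0.0179]
tcp_rot: [-1.57, 0.001, 0.128]
contact_force: [0.5, -4.1, 1.3]
opening: 0.598
```

Run:
```python
from h import *
t=manip.camera("top")[:,:,::-1];cv2.imwrite("pics/t2r.png",t)
cv2.imwrite("pics/t2.png",cv2.resize(t[180:280,180:330],None,fx=5.3,fy=5.3,interpolation=cv2.INTER_CUBIC))
o=manip.observe();print(o["t"],o["eef_pos"],o["tcp_rot"],o["contact_force"])
```

```text
4.0 [0.56446519 0.100682   0.01782326] [-1.56909260e+00  1.15833270e-03  1.29195671e-01] [ 0.43890186 -0.8047454   0.6617895 ]
```

View pics/t2.png

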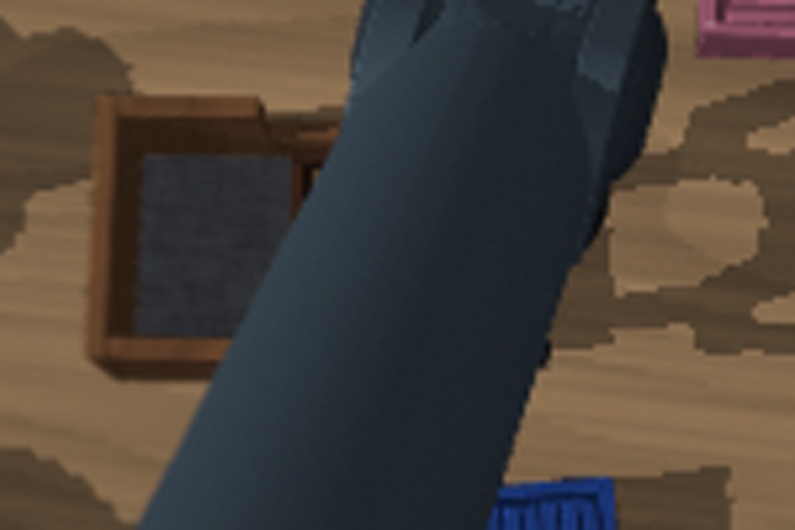

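```bash
cat >> h.py <<'E'
HO=np.array([.551,.2235]);HA=np.radians(7.1)
def toh(p):
    d=np.array(p)[:2]-HO;c,s=np.cos(HA),np.sin(HA);return 1000*np.array([c*d[0]+s*d[1],-s*d[0]+c*d[1]])
E
python3 - <<'E'
from h import *
o=lambda x,y:(180+(x+.5)/5.3-.5,180+(y+.5)/5.3-.5)
print("corner",toh(onz("top",o(293,161),.04)))
for nm,x,y,z in(("back inner+x",118,116,.076),("back inner-x",112,338,.076),("side+x in end",262,117,.076),("side-x in end",250,340,.076),("felt",143,154,0),("felt",135,339,0),("felt",345,154,0),("felt",341,352,0)): print(nm,toh(onz("top",o(x,y),z)))
# original box corner
for p,z in(((315.31, 208.31),.04), ((315.19, 246.94),0), ((278.69, 247.19),0), ((278.31, 208.31),.04)): print("box0",toh(onz("top",p,z)))
t=cv2.imread("pics/t2r.png");cv2.imwrite("pics/t3.png",cv2.resize(t[195:225,195:260],None,fx=12,fy=12,interpolation=cv2.INTER_CUBIC))
s=manip.camera("scene")[:,:,::-1];cv2.imwrite("pics/s3r.png",s);cv2.imwrite("pics/s3.png",cv2.resize(s[170:260,230:380],None,fx=5.3,fy=5.3,interpolation=cv2.INTER_CUBIC))
E
```

```text
corner [ 35.2829964  -26.46704776]
back inner+x [47.84669199 46.75051371]
back inner-x [-49.70925837  46.66280933]
side+x in end [ 46.76922832 -16.22822302]
side-x in end [-50.94288195 -12.51550611]
felt [48.42919505 47.50102382]
felt [-38.43034917  49.04224577]
felt [ 47.54097257 -46.69756697]
felt [-45.07065549 -45.50183493]
box0 [  37.48399928 -217.21652908]
box0 [ -49.06321802 -217.60225692]
box0 [ -48.69597161 -129.43236564]
box0 [  38.33917314 -129.45111966]
```

View pics/t3.png

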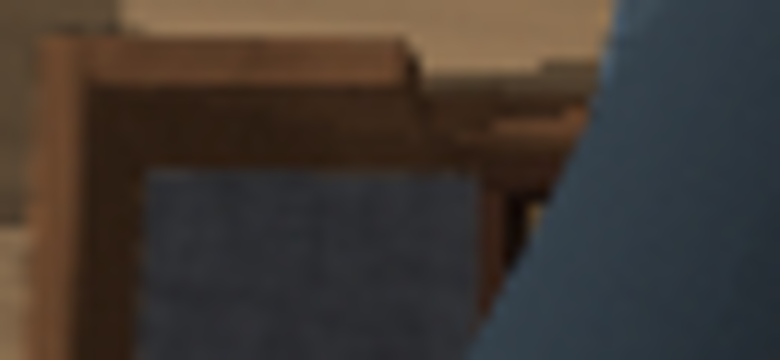

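View pics/s3.png

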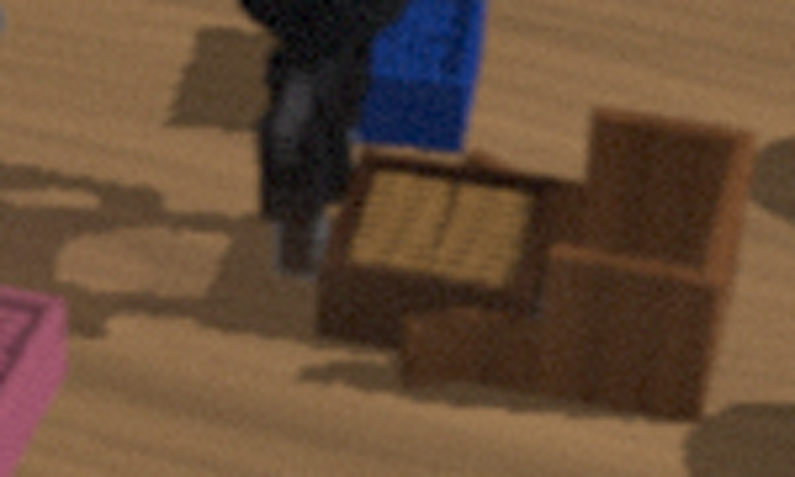

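Request:
drive_tool(rows="-0.001 0.013 0 0 0 0 -0.2; -0.002 0.026 0 0 0 0 -0.2; -0.0033 0.039 0 0 0 0 -0.2; -0.0046 0.05 0 0 0 0 -0.2; -0.0056 0.06 0 0 0 0 -0.2")

```text
t: 4.68
eef_pos: [0.5591, 0.1587, 0.018]
tcp_rot: [-1.571, 0.001, 0.127]
contact_force: [0.2, -2.3, -2.3]
opening: 0.602
```

Request:
drive_tool(rows="-0.0003 0.003 0 0 0 0 -0.2; -0.0006 0.005 0 0 0 0 -0.2; -0.0008 0.007 0 0 0 0 -0.2; -0.001 0.009 0 0 0 0 -0.2; -0.001 0.01 0 0 0 0 -0.2")

```text
t: 5.3
eef_pos: [0.5586, 0.1674, 0.0183]
tcp_rot: [-1.571, -0.0, 0.126]
contact_force: [-0.6, -1.9, -1.5]
opening: 0.6
```

Run:
```python
from h import *
o=manip.observe();print(o["t"],o["eef_pos"],o["tcp_rot"],o["contact_force"],toh(o["eef_pos"]))
s=manip.camera("scene")[:,:,::-1];cv2.imwrite("pics/s4.png",cv2.resize(s[170:260,230:380],None,fx=5.3,fy=5.3,interpolation=cv2.INTER_CUBIC))
```

```text
5.3 [0.55864868 0.16742733 0.01827932] [-1.57079815e+00 -1.69803894e-05  1.25882842e-01] [-0.57057344 -1.94484616 -1.53565635] [  0.65936024 -56.58809205]
```

View pics/s4.png

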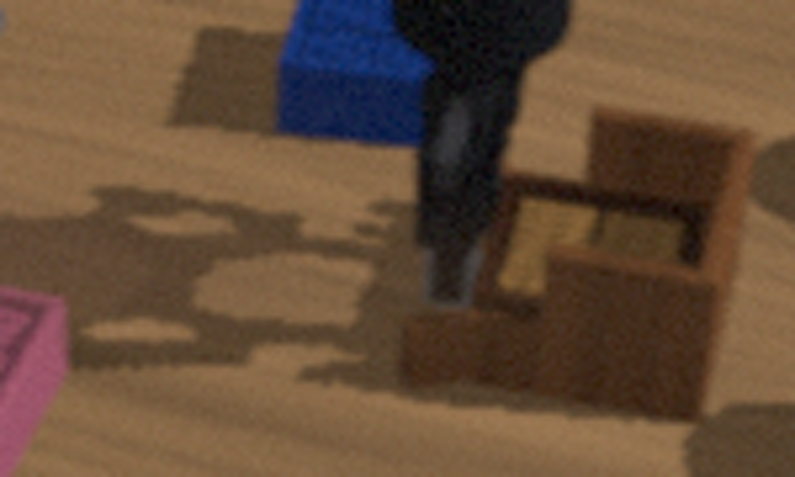

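Nearly home: the box rim stands close to the back wall at about (700,240) in the crop. I'll push on slowly until the force rises.

Request:
drive_tool(rows="-0.0001 0.001 0 0 0 0 -0.2; -0.0002 0.002 0 0 0 0 -0.2; -0.0003 0.003 0 0 0 0 -0.2; -0.0004 0.004 0 0 0 0 -0.2; -0.0005 0.005 0 0 0 0 -0.2")

```text
t: 5.98
eef_pos: [0.5582, 0.1714, 0.0183]
tcp_rot: [-1.572, 0.0, 0.125]
contact_force: [-0.7, -4.7, -0.5]
opening: 0.6
```

Request:
drive_tool(rows="-0.0001 0.001 0 0 0 0 -0.2; -0.0002 0.002 0 0 0 0 -0.2; -0.0003 0.003 0 0 0 0 -0.2; -0.0003 0.003 0 0 0 0 -0.2; -0.0003 0.003 0 0 0 0 -0.2")

```text
t: 6.6
eef_pos: [0.5579, 0.1715, 0.0183]
tcp_rot: [-1.575, 0.001, 0.123]
contact_force: [0.2, -7.3, -0.1]
opening: 0.597
```

Request:
drive_tool(rows="-0.0003 0.003 0 0 0 0 -0.2; -0.0005 0.005 0 0 0 0 -0.2; -0.0005 0.005 0 0 0 0 -0.2; -0.0005 0.005 0 0 0 0 -0.2; -0.0005 0.005 0 0 0 0 -0.2")

```text
t: 7.22
eef_pos: [0.5575, 0.1717, 0.0184]
tcp_rot: [-1.58, 0.002, 0.12]
contact_force: [-1.7, -12.5, 2.4]
opening: 0.6
```

Request:
drive_tool(rows="0.002 -0.01 0 0 0 0 -0.2; 0.004 -0.03 0 0 0 0 -0.2; 0.004 -0.035 0.05 0 0 0 -0.2; 0.004 -0.035 0.11 0 0 0 -0.2; 0.004 -0.035 0.17 0 0 -8 -0.5")

```text
t: 7.85
eef_pos: [0.5612, 0.146, 0.1902]
tcp_rot: [-1.569, -0.0, -0.017]
contact_force: [1.0, 0.0, 0.4]
opening: 0.748
```

Request:
drive_tool(rows="-0.02 -0.058 0 0 0 -10 -0.45; -0.04 -0.116 0 0 0 -20 -0.45; -0.06 -0.174 0 0 0 -30 -0.45; -0.08 -0.232 0 0 0 -40 -0.45; -0.1 -0.29 0 0 0 -50 -0.45")

```text
t: 8.48
eef_pos: [0.4611, -0.1455, 0.1887]
tcp_rot: [-1.567, 0.0, -0.89]
contact_force: [1.6, 0.2, -0.4]
opening: 0.725
```

Run:
```python
from h import *
t=manip.camera("top")[:,:,::-1];cv2.imwrite("pics/t5r.png",t)
a=cv2.resize(t[190:265,190:270],None,fx=7,fy=7,interpolation=cv2.INTER_CUBIC)
cv2.imwrite("pics/t5.png",a)
o=manip.observe();print(o["t"],o["eef_pos"],o["tcp_rot"],o["contact_force"],o["opening"],o["joint_pos"])
```

```text
8.525 [ 0.45675085 -0.15525201  0.18903777] [-1.57158287 -0.0025037  -0.90717387] [-2.58491371 -4.83182662  0.10074905] 0.7224535036974632 [-0.80466795  0.19499063  1.15717759  2.07208376 -0.21021699  0.99874623
 -0.44705746]
```

View pics/t5.png

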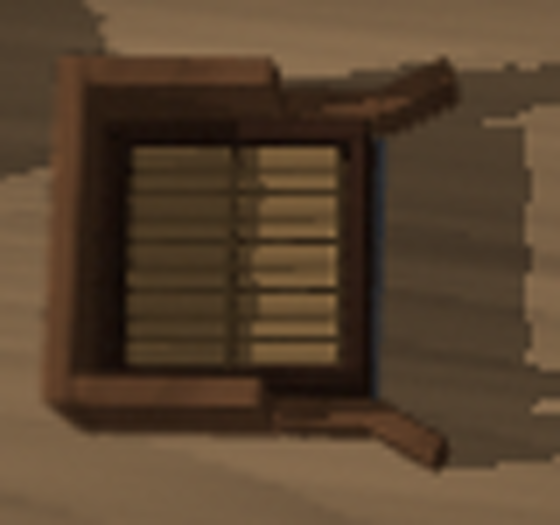

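View pics/t5r.png

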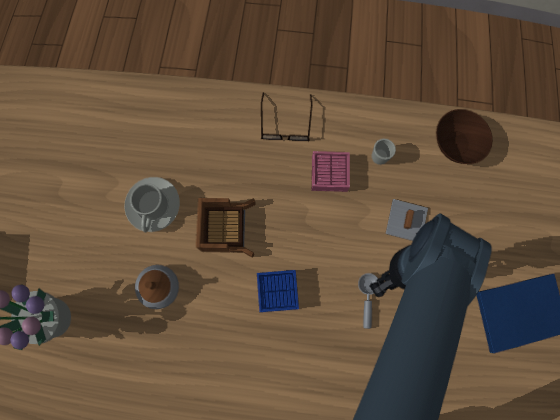

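Run:
```python
from h import *
o=lambda x,y:(180+(x+.5)/5.3-.5,180+(y+.5)/5.3-.5)
q=lambda x,y:(190+(x+.5)/7-.5,190+(y+.5)/7-.5)
P=[onz("top",q(*c),.037) for c in((127,147),(338,147),(338,365),(127,365))]
print("bisc now",np.mean(P,0),toh(np.mean(P,0)),[toh(p) for p in P])
P=[onz("top",o(*c),.037) for c in((541,168),(702,168),(702,332),(541,332))]
print("bisc before",np.mean(P,0),[toh(p) for p in P])
for nm,x,y,z in(("back in",84,86,.076),("back in",70,376,.076),("side end in+x",272,86,.076),("side end in-x",262,378,.076),("front rim +x?",370,135,.04),("front rim",370,385,.04),("front base",382,390,0)): print(nm,onz("top",q(x,y),z),toh(onz("top",q(x,y),z)))
```

```text
bisc now [0.54811487 0.22522946 0.037     ] [-2.64924244  2.07280864] [array([35.10899735, 38.71660266]), array([ 34.44141859, -33.28957102]), array([-40.32004546, -34.04149712]), array([-39.82734024,  36.90570003])]
bisc before [0.56664083 0.05133655 0.037     ] [array([  31.69367982, -137.35265006]), array([  30.98326218, -209.49550182]), array([ -43.24363464, -207.67490237]), array([ -42.46836137, -136.58302785])]
back in [0.59174192 0.27633266 0.076     ] [46.95970774 47.39177411]
back in [0.49577897 0.26630569 0.076     ] [-49.50674629  49.30285674]
side end in+x [0.59881901 0.21449113 0.076     ] [ 46.33882456 -14.8502896 ]
side end in-x [0.50244961 0.20430782 0.076     ] [-50.55028718 -13.0441104 ]
front rim +x? [0.5940191  0.18413895 0.04      ] [ 37.82414578 -44.37645396]
front rim [0.50931879 0.17290961 0.04      ] [-47.61463903 -45.05060373]
front base [0.51370816 0.17250301 0.        ] [-43.30918444 -45.9966189 ]
```

Request:
drive_tool(rows="0 -0.03 0 0 0 -6 0.15; 0 -0.07 0 0 0 -13 0.15; 0 -0.115 0 0 0 -20 0.15; -0.001 -0.1365 -0.03 0 0 -25.6 0.15; -0.001 -0.1365 -0.08 0 0 -25.6 0.15")

```text
t: 9.15
eef_pos: [0.4626, -0.2843, 0.1093]
tcp_rot: [-1.566, -0.005, -1.335]
contact_force: [1.3, 0.6, -0.9]
opening: 0.426
```

Request:
drive_tool(rows="0 0 -0.01 0 0 0 0.15; 0 0 -0.02 0 0 0 0.15; 0 0 -0.025 0 0 0 0.15; 0 0 -0.025 0 0 0 0.15; 0 0 -0.025 0 0 0 0.15")

```text
t: 9.78
eef_pos: [0.4611, -0.2811, 0.0842]
tcp_rot: [-1.569, -0.001, -1.332]
contact_force: [-0.1, 0.7, -0.3]
opening: 0.426
```

Run:
```python
from h import *
o=manip.observe();print(o["t"],o["eef_pos"],o["tcp_rot"],o["contact_force"],o["opening"],o["joint_pos"])
s=manip.camera("scene")[:,:,::-1];cv2.imwrite("pics/s6r.png",s);cv2.imwrite("pics/s6.png",cv2.resize(s[90:220,110:290],None,fx=4.4,fy=4.4,interpolation=cv2.INTER_CUBIC))
t=manip.camera("top")[:,:,::-1];cv2.imwrite("pics/t6.png",cv2.resize(t[230:350,380:500],None,fx=4.6,fy=4.6,interpolation=cv2.INTER_CUBIC))
print(proj("scene",o["eef_pos"]))
```

```text
9.775 [ 0.46112814 -0.28112328  0.0842004 ] [-1.56909231e+00 -8.31614625e-04 -1.33237215e+00] [-0.10986087  0.73947999 -0.31683547] 0.42583060105113524 [-0.32523121  0.55841056  0.98342418  2.01249376 -0.60422362  0.8904782
 -0.34351581]
[166.22011543 139.9582353 ]
```

View pics/s6.png

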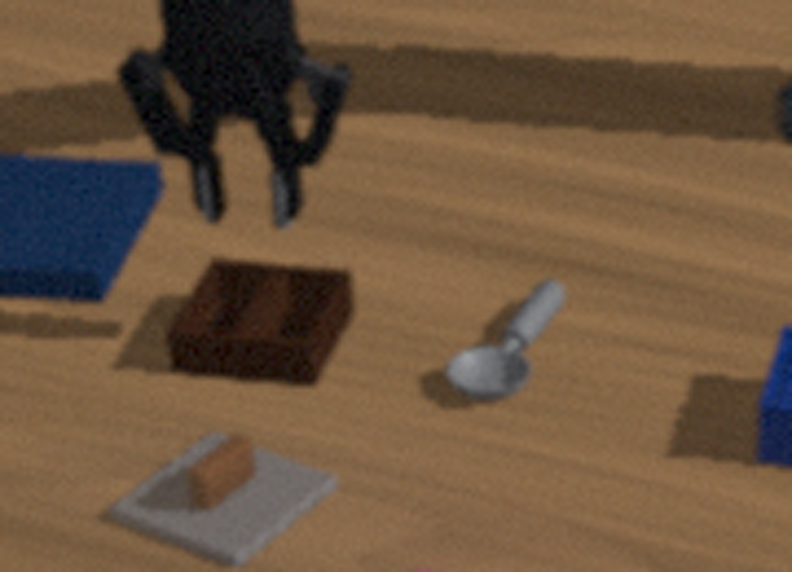

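View pics/t6.png

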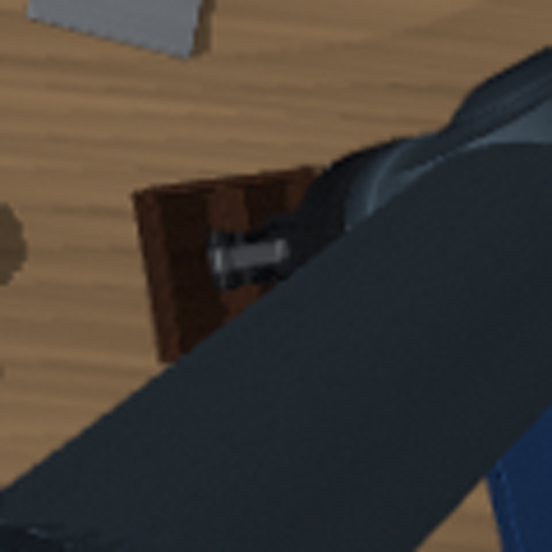

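Request:
drive_tool(rows="0 0 -0.025 0 0 0 0.15; 0 0 -0.045 0 0 0 0.15; 0 0 -0.06 0 0 0 0.15; 0 0 -0.068 0 0 0 0.15; 0 0 -0.07 0 0 0 0.15")

```text
t: 10.5
eef_pos: [0.46, -0.281, 0.0128]
tcp_rot: [-1.571, 0.0, -1.333]
contact_force: [0.5, 0.2, -0.7]
opening: 0.427
```

Request:
drive_tool(rows="0 0 0 0 0 0 0.3; 0 0 0 0 0 0 0.5; 0 0 0 0 0 0 0.7; 0 0 0 0 0 0 0.9; 0 0 0 0 0 0 1", grip_force=30)

```text
t: 11.12
eef_pos: [0.4607, -0.2813, 0.0138]
tcp_rot: [-1.57, -0.0, -1.333]
contact_force: [-0.2, 0.4, 3.8]
opening: 0.132
```

Run:
```python
from h import *
o=manip.observe();print(o["t"],o["eef_pos"],o["tcp_rot"],o["contact_force"],o["opening"],o["joint_pos"])
s=manip.camera("scene")[:,:,::-1];cv2.imwrite("pics/s7.png",cv2.resize(s[110:200,120:220],None,fx=6,fy=6,interpolation=cv2.INTER_CUBIC))
```

```text
11.125 [ 0.46074591 -0.28125308  0.01380333] [-1.56987535e+00 -4.73091351e-04 -1.33291996e+00] [-0.17238124  0.40400744  3.83657533] 0.13155776487552245 [-0.22674547  0.66143775  0.85817469  2.03168206 -0.72273928  0.77967242
 -0.25995507]
```

View pics/s7.png

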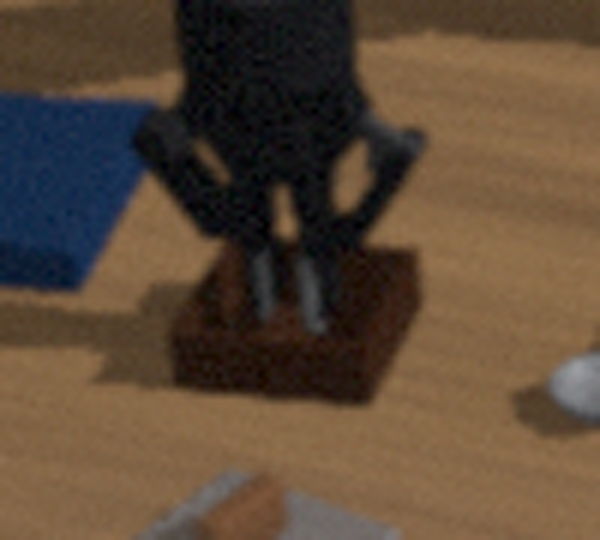

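Request:
drive_tool(rows="0 0 0.02 0 0 0 1; 0 0 0.07 0 0 0 1; 0.005 0.03 0.12 0 0 0 1; 0.015 0.085 0.13 0 0 0 1; 0.025 0.14 0.13 0 0 0 1")

```text
t: 11.8
eef_pos: [0.4862, -0.1402, 0.1453]
tcp_rot: [-1.567, 0.0, -1.335]
contact_force: [1.9, 1.1, -2.0]
opening: 0.126
```

Request:
drive_tool(rows="0.01 0.055 0 0 0 -1 1; 0.02 0.11 0 0 0 -2 1; 0.03 0.17 0 0 0 -4 1; 0.04 0.23 0 0 0 -5 1; 0.05 0.28 0 0 0 -6.5 1")

```text
t: 12.42
eef_pos: [0.5348, 0.142, 0.1438]
tcp_rot: [-1.571, 0.001, -1.445]
contact_force: [1.2, -0.5, -1.2]
opening: 0.129
```

Run:
```python
from h import *
o=manip.observe();print(o["t"],o["eef_pos"],o["tcp_rot"],o["contact_force"],o["opening"],o["joint_pos"])
s=manip.camera("scene")[:,:,::-1];cv2.imwrite("pics/s8.png",s)
t=manip.camera("top")[:,:,::-1];cv2.imwrite("pics/t8.png",t)
```

```text
12.425 [0.53483048 0.14204799 0.14378604] [-1.57096991e+00  9.77958864e-04 -1.44522045e+00] [ 1.15290162 -0.47250745 -1.20557886] 0.1289847771766249 [-1.22254541  0.53711084  1.12298665  1.94727056 -0.57229066  1.02215926
 -1.28256466]
```

View pics/s8.png

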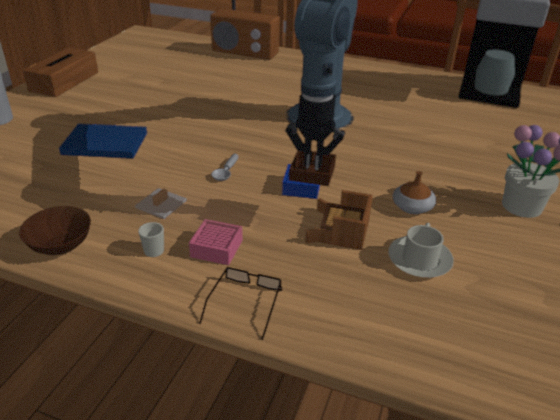

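View pics/t8.png

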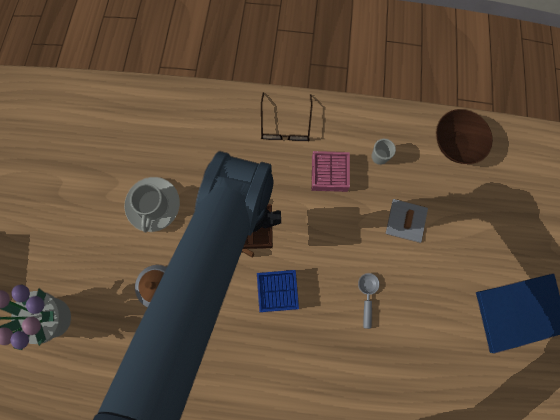

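Request:
drive_tool(rows="0.004 0.025 0 0 0 0 1; 0.009 0.055 0 0 0 0 1; 0.0125 0.078 0 0 0 0 1; 0.0137 0.0865 0 0 0 0 1; 0.0137 0.0865 0 0 0 0 1")

```text
t: 13.15
eef_pos: [0.549, 0.2254, 0.1432]
tcp_rot: [-1.571, -0.001, -1.446]
contact_force: [0.1, -0.8, -1.4]
opening: 0.137
```

Request:
drive_tool(rows="0 0 -0.01 0 0 0 1; 0 0 -0.02 0 0 0 1; 0 0 -0.025 0 0 0 1; 0 0 -0.025 0 0 0 1; 0 0 -0.025 0 0 0 1")

```text
t: 13.78
eef_pos: [0.5492, 0.2254, 0.1184]
tcp_rot: [-1.57, 0.0, -1.447]
contact_force: [-0.4, 0.4, -1.9]
opening: 0.134
```

Run:
```python
from h import *
o=manip.observe();print(o["t"],o["eef_pos"],o["tcp_rot"],o["contact_force"],o["opening"])
s=manip.camera("scene")[:,:,::-1];cv2.imwrite("pics/s9r.png",s);cv2.imwrite("pics/s9.png",cv2.resize(s[140:260,290:400],None,fx=5,fy=5,interpolation=cv2.INTER_CUBIC))
t=manip.camera("top")[:,:,::-1];cv2.imwrite("pics/t9.png",cv2.resize(t[180:280,160:300],None,fx=5,fy=5,interpolation=cv2.INTER_CUBIC))
```

```text
13.775 [0.54924949 0.2254008  0.11843865] [-1.57039308e+00  2.30087932e-05 -1.44661515e+00] [-0.42456019  0.37288169 -1.89991923] 0.1336548956674918
```

View pics/s9.png

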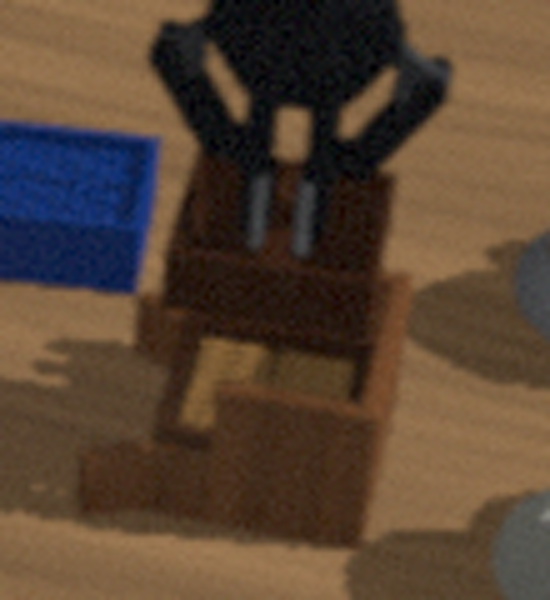

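View pics/t9.png

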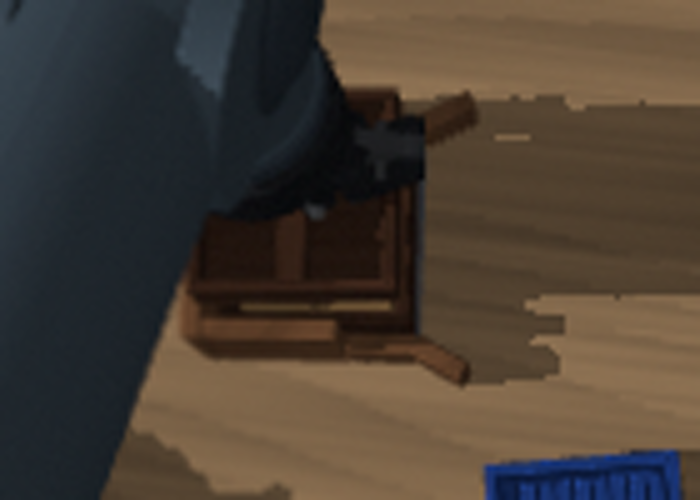

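Run:
```python
from h import *
import h
h.HO=np.array([.5493,.2233])
np.set_printoptions(precision=2,suppress=True)
z=.1346
s=lambda x,y:(290+(x+.5)/5-.5,140+(y+.5)/5-.5)
t=lambda x,y:(160+(x+.5)/5-.5,180+(y+.5)/5-.5)
P=[onz("scene",s(*c),z) for c in((168,250),(383,277),(205,158),(393,176))];print([toh(p) for p in P],toh(np.mean(P,0)))
for c in((400,92),(402,290),(198,293)): print("top",toh(onz("top",t(*c),z)))
print(*tri(s(205,158),t(402,290)),*tri(s(168,250),t(400,92)))
print("tcp",toh(manip.observe()["eef_pos"]))
# holder in scene
for nm,c in(("back in top +x",(362,408)),("back out +x top",(385,420)),("back-out -x",(410,280)),("side+x end out",(216,388))): print(nm,toh(onz("scene",s(*c),.076)))
# box rim in scene
for nm,c in(("+x-y rim corner",(158,433)),("",(165,395))): print(nm,toh(onz("scene",s(*c),.04)))
```

```text
[array([ 44.11, -40.43]), array([39.74, 51.01]), array([-33.45, -37.21]), array([-41.32,  46.44])] [2.27 4.95]
top [ 41.96 -45.66]
top [-45.23 -47.37]
top [-45.9   40.21]
[0.51 0.18 0.13] 0.004119913999075525 [0.6  0.19 0.13] 0.0024111612845605737
tcp [0.32 2.3 ]
back in top +x [54.99 50.44]
back out +x top [60.86 61.  ]
back-out -x [-48.33  60.38]
side+x end out [ 57.56 -12.78]
+x-y rim corner [ 49.4  -37.37]
 [ 20.78 -39.27]
```

Request:
drive_tool(rows="0 -0.0015 -0.008 0 0 0 1; 0 -0.0015 -0.018 0 0 0 1; 0 -0.0015 -0.026 0 0 0 1; 0 -0.0015 -0.034 0 0 0 1; 0 -0.0015 -0.038 0 0 0 1")

```text
t: 14.5
eef_pos: [0.5487, 0.2239, 0.0795]
tcp_rot: [-1.572, -0.0, -1.446]
contact_force: [0.2, 0.2, -1.3]
opening: 0.132
```

Run:
```python
from h import *
o=manip.observe();print(o["t"],o["eef_pos"],o["tcp_rot"],o["contact_force"],o["opening"])
s=manip.camera("scene")[:,:,::-1];cv2.imwrite("pics/s10.png",cv2.resize(s[140:260,290:400],None,fx=5,fy=5,interpolation=cv2.INTER_CUBIC))
t=manip.camera("top")[:,:,::-1];cv2.imwrite("pics/t10.png",cv2.resize(t[180:280,160:300],None,fx=5,fy=5,interpolation=cv2.INTER_CUBIC))
```

```text
14.5 [0.54867998 0.22392461 0.07945174] [-1.57159499e+00 -4.10585145e-04 -1.44624657e+00] [ 0.23157315  0.24660091 -1.28532877] 0.1323652499819152
```

View pics/s10.png

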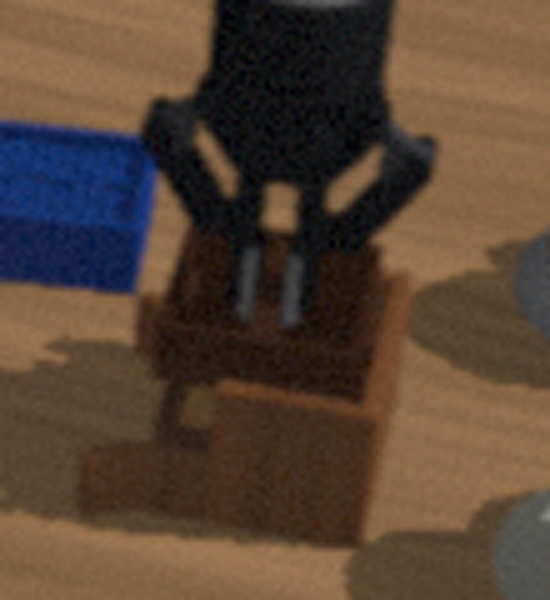

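View pics/t10.png

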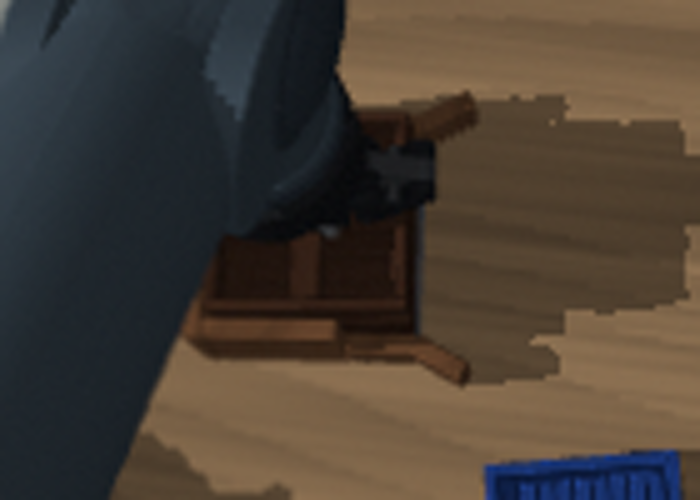

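Request:
drive_tool(rows="0 0 -0.006 0 0 0 1; 0 0 -0.012 0 0 0 1; 0 0 -0.017 0 0 0 1; 0 0 -0.021 0 0 0 1; 0 0 -0.023 0 0 0 1")

```text
t: 15.22
eef_pos: [0.5489, 0.224, 0.0569]
tcp_rot: [-1.571, -0.0, -1.446]
contact_force: [0.5, 0.2, -1.6]
opening: 0.133
```

Request:
drive_tool(rows="0 0 -0.001 0 0 0 1; 0 0 -0.002 0 0 0 1; 0 0 -0.003 0 0 0 1; 0 0 -0.0035 0 0 0 1; 0 0 -0.004 0 0 0 1")

```text
t: 15.85
eef_pos: [0.549, 0.224, 0.0538]
tcp_rot: [-1.571, 0.001, -1.446]
contact_force: [-1.9, 0.9, 5.7]
opening: 0.132
```

Request:
drive_tool(rows="0 0 0.001 0 0 0 1; -0.0001 0.001 0.001 0 0 0 1; -0.0002 0.002 0.001 0 0 0 1; -0.0003 0.003 0.001 0 0 0 1; -0.0004 0.004 0.001 0 0 0 1")

```text
t: 16.48
eef_pos: [0.5485, 0.2269, 0.0541]
tcp_rot: [-1.571, -0.002, -1.447]
contact_force: [0.0, -2.8, -2.1]
opening: 0.13
```

Request:
drive_tool(rows="-0.0001 0.001 0 0 0 0 1; -0.0002 0.002 0 0 0 0 1; -0.0003 0.003 0 0 0 0 1; -0.0003 0.003 0 0 0 0 1; -0.0003 0.003 0 0 0 0 1")

```text
t: 17.1
eef_pos: [0.5482, 0.2272, 0.0541]
tcp_rot: [-1.572, -0.004, -1.45]
contact_force: [-0.8, -6.7, -1.2]
opening: 0.13
```

Run:
```python
from h import *
o=manip.observe();print(o["t"],o["eef_pos"],o["tcp_rot"],o["contact_force"],o["wrist_torque"])
s=manip.camera("scene")[:,:,::-1];cv2.imwrite("pics/s11.png",cv2.resize(s[160:260,290:390],None,fx=6,fy=6,interpolation=cv2.INTER_CUBIC))
t=manip.camera("top")[:,:,::-1];cv2.imwrite("pics/t11.png",cv2.resize(t[180:280,160:300],None,fx=5,fy=5,interpolation=cv2.INTER_CUBIC))
```

```text
17.1 [0.54816079 0.22723399 0.05414595] [-1.57180206 -0.00406939 -1.44960354] [-0.78176163 -6.71438308 -1.21386013] [-1.39998555  0.13682081 -0.19707394]
```

View pics/s11.png

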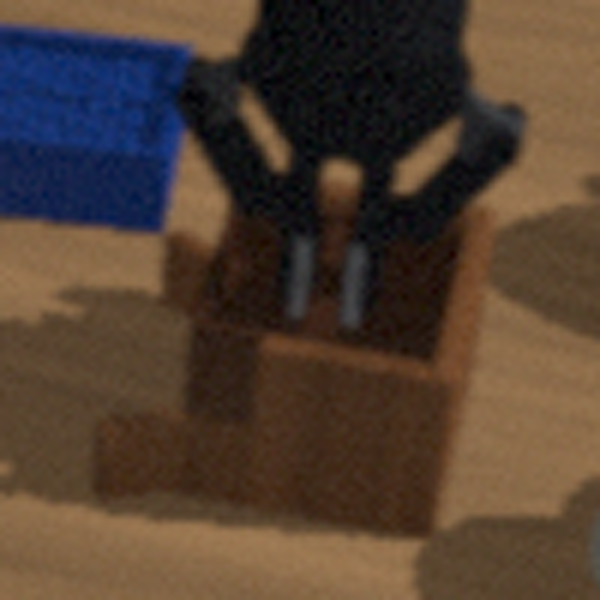

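View pics/t11.png

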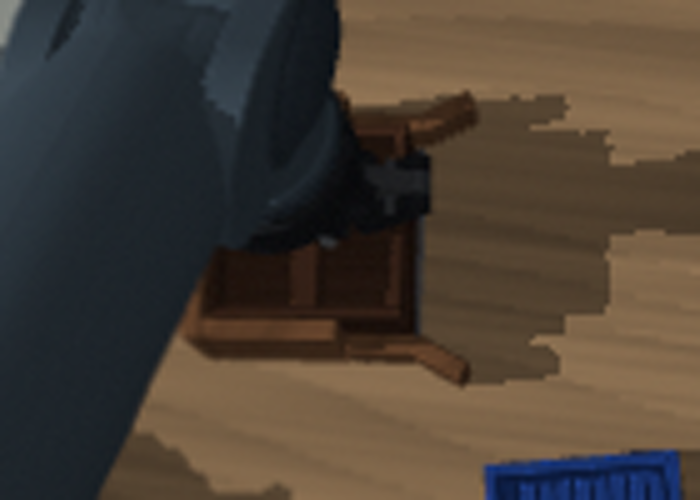

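Request:
drive_tool(rows="0.0002 -0.0015 -0.001 0 0 0 1; 0.0003 -0.0025 -0.001 0 0 0 1; 0.0003 -0.0025 -0.001 0 0 0 0.8; 0.0003 -0.0025 -0.001 0 0 0 0.6; 0.0003 -0.0025 -0.001 0 0 0 0.4")

```text
t: 17.82
eef_pos: [0.5491, 0.2306, 0.0534]
tcp_rot: [-1.569, 0.002, -1.445]
contact_force: [0.1, -0.3, 0.1]
opening: 0.296
```

Request:
drive_tool(rows="0 0 0 0 0 0 0.3; 0 0 0.01 0 0 0 0.3; 0 0 0.03 0 0 0 0.3; 0 0 0.07 0 0 0 0.3; 0 0 0.12 0 0 0 0.15")

```text
t: 18.45
eef_pos: [0.5483, 0.2283, 0.1751]
tcp_rot: [-1.571, -0.0, -1.447]
contact_force: [0.4, 0.8, 0.4]
opening: 0.427
```

Request:
drive_tool(rows="0.01 -0.06 0.02 0 0 -3 0.15; 0.02 -0.12 0.02 0 0 -6 0.15; 0.03 -0.18 0.02 0 0 -9 0.15; 0.04 -0.24 0.02 0 0 -12 0.15; 0.05 -0.3 0.02 0 0 -15 0.15")

```text
t: 19.08
eef_pos: [0.5993, -0.0733, 0.1951]
tcp_rot: [-1.568, 0.001, -1.71]
contact_force: [0.9, -1.1, 0.3]
opening: 0.42
```

Run:
```python
from h import *
o=manip.observe();print(o["t"],o["eef_pos"],o["tcp_rot"],o["contact_force"],o["opening"],o["joint_pos"])
t=manip.camera("top")[:,:,::-1];cv2.imwrite("pics/t12r.png",t)
cv2.imwrite("pics/t12.png",cv2.resize(t[190:265,190:270],None,fx=7,fy=7,interpolation=cv2.INTER_CUBIC))
s=manip.camera("scene")[:,:,::-1];cv2.imwrite("pics/s12.png",cv2.resize(s[180:260,290:390],None,fx=6,fy=6,interpolation=cv2.INTER_CUBIC))
```

```text
19.075 [ 0.59928791 -0.07334695  0.19511765] [-1.56835526e+00  1.03834336e-03 -1.70978328e+00] [ 0.88931377 -1.14464852  0.26651767] 0.41953177196691244 [-0.8040123   0.58642189  1.15619849  1.78759226 -0.58661709  1.16085575
 -1.17147804]
```

View pics/t12.png

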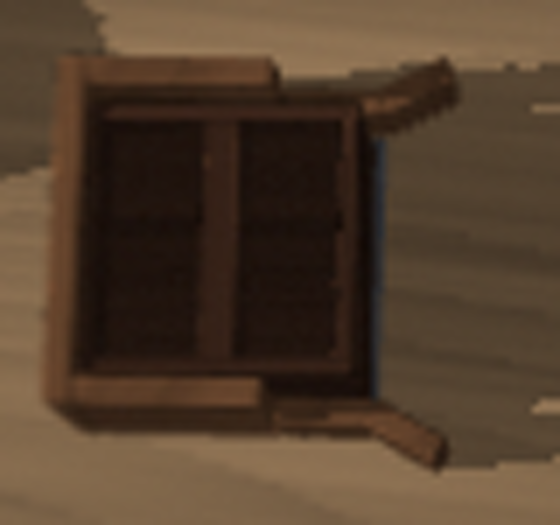

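View pics/s12.png

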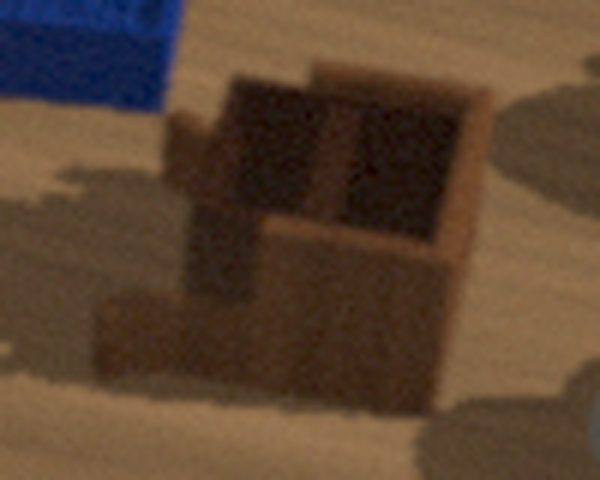

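Run:
```python
from h import *
import h
h.HO=np.array([.5493,.2233])
np.set_printoptions(precision=2,suppress=True)
q=lambda x,y:(190+(x+.5)/7-.5,190+(y+.5)/7-.5)
T=np.array([toh(onz("top",q(*c),.07)) for c in((358,103),(352,374),(105,104))]);print("tray corners",T)
B=np.array([toh(onz("top",q(*c),.068)) for c in((205,122),(239,122),(201,356),(235,356))]);print("bar",B,B.mean(0))
W=np.array([toh(onz("top",q(*c),.076)) for c in((84,86),(70,376),(272,86),(262,378))]);print("walls",W)
im=cv2.imread("pics/t12.png");g=im[...,2].astype(int)
print("col profile x=300 rows 80-130",g[80:135:3,300]);print("rows 350-400",g[350:420:3,200],g[350:420:3,300]);print("row 240 col 330-390",g[240,330:400:3])
```

```text
tray corners [[ 43.47 -42.75]
 [-46.82 -41.61]
 [ 43.95  41.22]]
bar [[ 37.99   8.08]
 [ 37.88  -3.21]
 [-40.23   7.89]
 [-40.31  -3.23]] [-1.17  2.38]
walls [[ 48.67  47.38]
 [-47.8   49.29]
 [ 48.05 -14.86]
 [-48.84 -13.06]]
col profile x=300 rows 80-130 [93 77 68 60 59 55 48 44 47 53 58 61 55 42 30 25 26 27 30]
rows 350-400 [47 46 46 47 49 51 51 45 47 64 84 95 93 93 95 97 99 97 83 66 53 53 55 54] [34 36 40 44 50 54 51 43 34 29 28 26 25 27 29 35 45 55 59 58 56 55 57 64]
row 240 col 330-390 [28 33 43 52 53 49 47 47 41 33 24 19 18 22 28 37 42 50 61 71 75 73 72 73]
```

Request:
drive_tool(rows="0.008 -0.058 0 0 0 0 0.15; 0.016 -0.115 0 0 0 0 0.15; 0.02 -0.143 -0.03 0 0 0 0.15; 0.02 -0.143 -0.08 0 0 0 0.15; 0.02 -0.143 -0.12 0 0 0 0.15")

```text
t: 19.8
eef_pos: [0.6189, -0.2151, 0.0733]
tcp_rot: [-1.569, -0.0, -1.709]
contact_force: [0.8, 0.8, 0.6]
opening: 0.424
```

Request:
drive_tool(rows="0 0 -0.005 0 0 0 0.15; 0 0 -0.01 0 0 0 0.15; 0 0 -0.012 0 0 0 0.15; 0 0 -0.012 0 0 0 0.15; 0 0 -0.012 0 0 0 0.15")

```text
t: 20.42
eef_pos: [0.6192, -0.2146, 0.0623]
tcp_rot: [-1.569, -0.0, -1.708]
contact_force: [-0.4, 0.1, -1.2]
opening: 0.424
```

Run:
```python
from h import *
s=manip.camera("scene")[:,:,::-1];cv2.imwrite("pics/s13.png",cv2.resize(s[130:230,110:220],None,fx=6,fy=6,interpolation=cv2.INTER_CUBIC))
t=manip.camera("top")[:,:,::-1];cv2.imwrite("pics/t13.png",cv2.resize(t[180:270,360:460],None,fx=6,fy=6,interpolation=cv2.INTER_CUBIC))
o=manip.observe();print(o["t"],o["eef_pos"],o["tcp_rot"],o["contact_force"],o["opening"],o["joint_pos"])
```

```text
20.525 [ 0.6189163  -0.21455483  0.06184257] [-1.56991360e+00 -1.98179374e-05 -1.70805836e+00] [-0.32009301 -0.38679814 -0.15151137] 0.4268598680993421 [-0.39792925  0.80242643  0.94293031  1.73298977 -0.75626985  1.01260872
 -0.87956877]
```

View pics/s13.png

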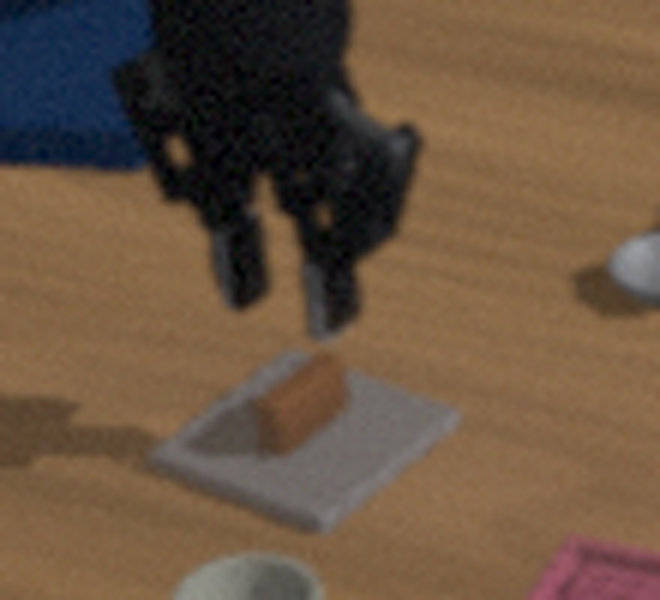

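View pics/t13.png

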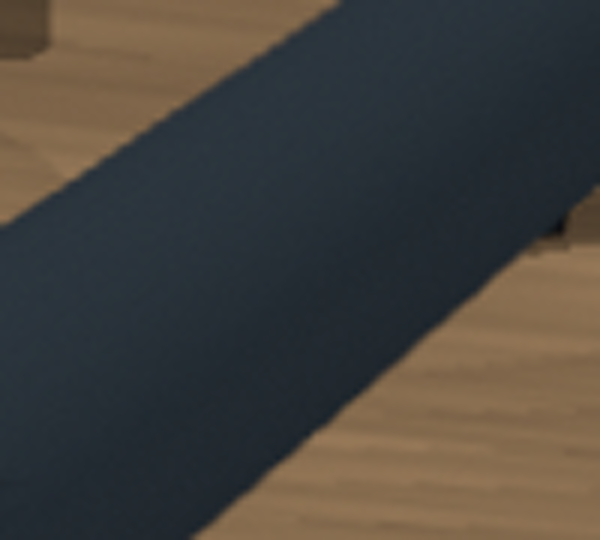

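Request:
drive_tool(rows="0 0 -0.015 0 0 0 0.15; 0 0 -0.028 0 0 0 0.15; 0 0 -0.038 0 0 0 0.15; 0 0 -0.043 0 0 0 0.15; 0 0 -0.0455 0 0 0 0.15")

```text
t: 21.15
eef_pos: [0.6184, -0.2146, 0.0153]
tcp_rot: [-1.571, -0.0, -1.708]
contact_force: [1.0, -0.4, 0.6]
opening: 0.425
```

Request:
drive_tool(rows="0 0 0 0 0 0 0.3; 0 0 0 0 0 0 0.5; 0 0 0 0 0 0 0.7; 0 0 0 0 0 0 0.9; 0 0 0 0 0 0 1", grip_force=40)

```text
t: 21.78
eef_pos: [0.6191, -0.2148, 0.0164]
tcp_rot: [-1.57, -0.0, -1.708]
contact_force: [0.1, -0.8, 2.2]
opening: 0.156
```

Run:
```python
from h import *
s=manip.camera("scene")[:,:,::-1];cv2.imwrite("pics/s14.png",cv2.resize(s[130:230,110:220],None,fx=6,fy=6,interpolation=cv2.INTER_CUBIC))
o=manip.observe();print(o["t"],o["eef_pos"],o["tcp_rot"],o["contact_force"],o["opening"])
```

```text
21.825 [ 0.61904286 -0.21475125  0.01638646] [-1.56974159e+00 -1.77797050e-04 -1.70814290e+00] [-0.06295484 -0.05010231  2.23363467] 0.15430739832161172
```

View pics/s14.png

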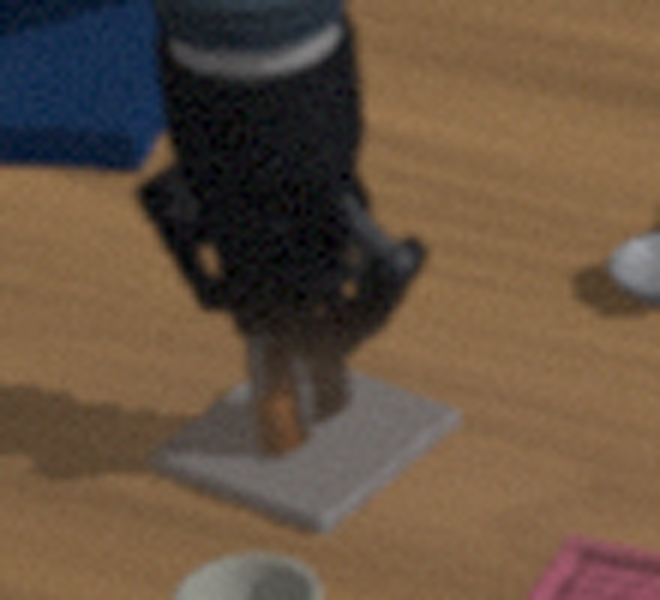

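Request:
drive_tool(rows="0 0 0.02 0 0 0 1; 0 0 0.07 0 0 0 1; -0.004 0.025 0.12 0 0 2 1; -0.012 0.075 0.13 0 0 5 1; -0.021 0.13 0.13 0 0 8 1")

```text
t: 22.45
eef_pos: [0.5982, -0.0846, 0.1484]
tcp_rot: [-1.567, 0.0, -1.57]
contact_force: [0.5, 0.8, -1.6]
opening: 0.158
```

Request:
drive_tool(rows="-0.009 0.055 0 0 0 2 1; -0.018 0.11 0 0 0 4 1; -0.027 0.17 0 0 0 6 1; -0.036 0.225 0 0 0 7.1 1; -0.042 0.265 0 0 0 7.1 1")

```text
t: 23.08
eef_pos: [0.5543, 0.184, 0.1462]
tcp_rot: [-1.571, 0.002, -1.441]
contact_force: [0.2, 0.7, -0.9]
opening: 0.148
```

Request:
drive_tool(rows="-0.002 0.015 0 0 0 0 1; -0.005 0.032 0 0 0 0 1; -0.007 0.043 0 0 0 0 1; -0.0073 0.0462 -0.005 0 0 0 1; -0.0073 0.0462 -0.01 0 0 0 1")

```text
t: 23.7
eef_pos: [0.5484, 0.2257, 0.1354]
tcp_rot: [-1.571, -0.001, -1.446]
contact_force: [0.3, -1.3, -1.6]
opening: 0.149
```

Run:
```python
from h import *
s=manip.camera("scene")[:,:,::-1];cv2.imwrite("pics/s15.png",cv2.resize(s[140:260,290:400],None,fx=5,fy=5,interpolation=cv2.INTER_CUBIC))
t=manip.camera("top")[:,:,::-1];cv2.imwrite("pics/t15.png",cv2.resize(t[180:280,160:300],None,fx=5,fy=5,interpolation=cv2.INTER_CUBIC))
o=manip.observe();print(o["t"],o["eef_pos"],o["tcp_rot"],o["contact_force"],o["opening"])
```

```text
23.8 [0.5478229  0.22524631 0.13487793] [-1.57239665e+00 -1.07334948e-03 -1.44643264e+00] [-0.12911204 -0.81549209 -1.05987   ] 0.15253667972912507
```

View pics/s15.png

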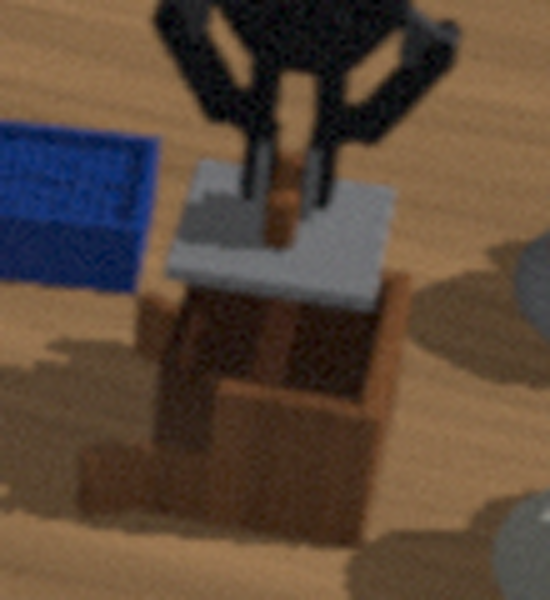

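View pics/t15.png

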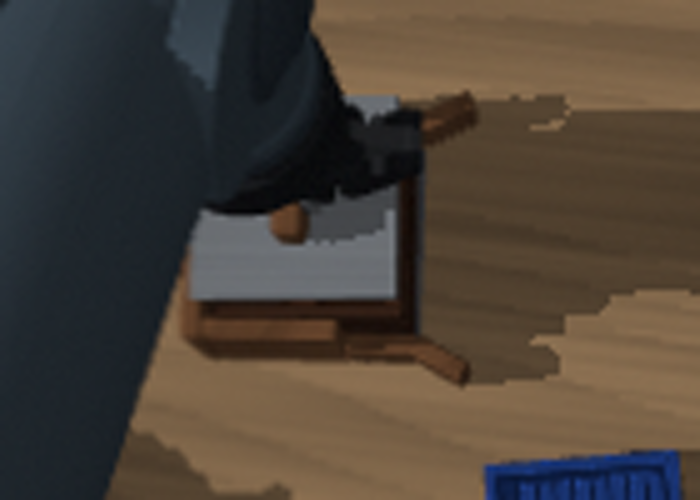

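Run:
```python
from h import *
import h
h.HO=np.array([.5493,.2233])
np.set_printoptions(precision=2,suppress=True)
z=.1265
s=lambda x,y:(290+(x+.5)/5-.5,140+(y+.5)/5-.5)
t=lambda x,y:(160+(x+.5)/5-.5,180+(y+.5)/5-.5)
for c in((398,97),(397,299),(190,299)): print("top lid",toh(onz("top",t(*c),z)))
P=[onz("scene",s(*c),z) for c in((167,276),(375,302),(200,160),(396,188))];print([toh(p) for p in P],toh(np.mean(P,0)))
v=P[1]-P[0];w=P[1]-P[3];print("ang",np.degrees(np.arctan2(v[1],v[0]))-90,np.degrees(np.arctan2(w[1],w[0])))
a,b,c=[onz("top",t(*c),z) for c in((398,97),(397,299),(190,299))];print(np.degrees(np.arctan2(*(a-b)[1::-1])),np.degrees(np.arctan2(*(c-b)[1::-1]))-90)
print(toh(manip.observe()["eef_pos"]))
p=lambda x,y:(110+(x+.5)/6-.5,130+(y+.5)/6-.5)
P=[onz("scene",p(*c),.008) for c in((155,457),(462,414))];print("lid at pick, scene",np.mean(P,0))
```

```text
top lid [ 41.77 -44.1 ]
top lid [-47.77 -44.55]
top lid [-47.15  45.03]
[array([ 51.83, -38.93]), array([47.3 , 49.41]), array([-44.09, -40.63]), array([-44.65,  48.38])] [2.6  4.56]
ang 10.032883488900197 7.746761262927942
7.389980365626344 6.705459851978958
[-1.23  2.11]
lid at pick, scene [ 0.62 -0.21  0.01]
```

Request:
drive_tool(rows="0 0 -0.01 0 0 0 1; 0 0 -0.02 0 0 0 1; 0 0 -0.03 0 0 0 1; 0 0 -0.037 0 0 0 1; 0 0 -0.042 0 0 0 1")

```text
t: 24.42
eef_pos: [0.5481, 0.2267, 0.0931]
tcp_rot: [-1.571, -0.0, -1.445]
contact_force: [-0.4, 0.1, -0.8]
opening: 0.152
```

Run:
```python
from h import *
s=manip.camera("scene")[:,:,::-1];cv2.imwrite("pics/s16.png",cv2.resize(s[150:250,300:390],None,fx=6,fy=6,interpolation=cv2.INTER_CUBIC))
t=manip.camera("top")[:,:,::-1];cv2.imwrite("pics/t16.png",cv2.resize(t[180:270,180:280],None,fx=7,fy=6.6,interpolation=cv2.INTER_CUBIC))
o=manip.observe();print(o["t"],o["eef_pos"],o["tcp_rot"],o["contact_force"],o["opening"])
```

```text
24.525 [0.54789726 0.22660081 0.09310736] [-1.57179100e+00 -4.35860528e-04 -1.44455428e+00] [-0.44240937  0.37892266 -1.45916334] 0.15295315943307872
```

View pics/s16.png

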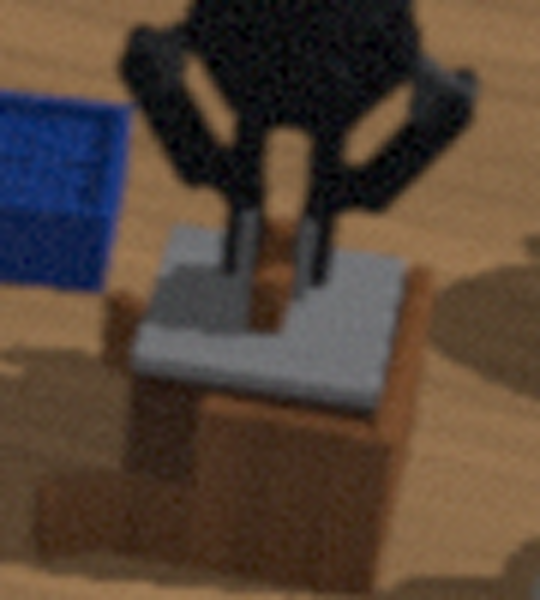

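View pics/t16.png

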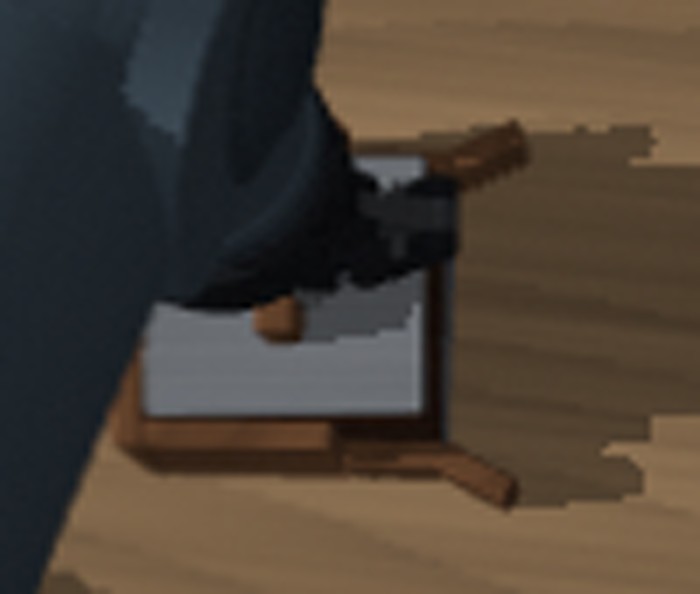

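Run:
```python
from h import *
import h
h.HO=np.array([.5493,.2233])
np.set_printoptions(precision=2,suppress=True)
t=lambda x,y:(180+(x+.5)/7-.5,180+(y+.5)/6.6-.5)
for n,c,z in(("-x-y",(422,413),.0847),("-x+y",(142,417),.0847),("+x-y",(428,157),.0847),("wall-x in",(332,424),.076),("wall-x in",(140,421),.076)): print(n,toh(onz("top",t(*c),z)))
```

```text
-x-y [-47.19 -42.85]
-x+y [-47.95  47.16]
+x-y [ 42.08 -43.98]
wall-x in [-49.4  -13.06]
wall-x in [-47.97  49.29]
```

Request:
drive_tool(rows="0.0005 0 0 0 0 0 1; 0.001 0 -0.002 0 0 0 1; 0.001 0 -0.004 0 0 0 1; 0.001 0 -0.005 0 0 0 1; 0.001 0 -0.006 0 0 0 1")

```text
t: 25.15
eef_pos: [0.5493, 0.2267, 0.0877]
tcp_rot: [-1.571, 0.0, -1.445]
contact_force: [0.2, -0.6, -0.5]
opening: 0.152
```

Request:
drive_tool(rows="0 0 -0.0005 0 0 0 1; 0 0 -0.001 0 0 0 1; 0 0 -0.0015 0 0 0 1; 0 0 -0.002 0 0 0 1; 0 0 -0.002 0 0 0 1")

```text
t: 25.78
eef_pos: [0.5493, 0.2267, 0.0863]
tcp_rot: [-1.571, 0.001, -1.445]
contact_force: [-2.2, -1.3, 4.5]
opening: 0.153
```

Request:
drive_tool(rows="0 0.0005 0.0005 0 0 0 1; -0.0001 0.001 0.0005 0 0 0 1; -0.0002 0.0015 0.0005 0 0 0 1; -0.0002 0.002 0.0005 0 0 0 1; -0.0002 0.002 0.0005 0 0 0 1")

```text
t: 26.4
eef_pos: [0.5493, 0.227, 0.0863]
tcp_rot: [-1.571, -0.002, -1.446]
contact_force: [-1.3, -5.0, 4.2]
opening: 0.151
```

Request:
drive_tool(rows="0 -0.001 0 0 0 0 1; 0 -0.001 0 0 0 0 0.8; 0 -0.001 0 0 0 0 0.6; 0 -0.001 0 0 0 0 0.4; 0 -0.001 0 0 0 0 0.3")

```text
t: 27.02
eef_pos: [0.5489, 0.2297, 0.086]
tcp_rot: [-1.571, 0.002, -1.443]
contact_force: [0.1, 0.6, -0.7]
opening: 0.351
```

Request:
drive_tool(rows="0 0 0 0 0 0 0.3; 0 0 0.01 0 0 0 0.3; 0 0 0.03 0 0 0 0.3; 0 0 0.07 0 0 0 0.3; 0 0 0.12 0 0 0 0.15")

```text
t: 27.65
eef_pos: [0.5488, 0.2274, 0.2081]
tcp_rot: [-1.571, -0.0, -1.445]
contact_force: [0.6, 0.8, 0.4]
opening: 0.425
```

Request:
drive_tool(rows="0.01 -0.06 0.02 0 0 0 0; 0.02 -0.12 0.02 0 0 0 0; 0.03 -0.18 0.02 0 0 0 0; 0.04 -0.24 0.02 0 0 0 0; 0.05 -0.28 0.02 0 0 0 0")

```text
t: 28.28
eef_pos: [0.5991, -0.0568, 0.2285]
tcp_rot: [-1.568, -0.001, -1.449]
contact_force: [0.6, -0.1, -0.2]
opening: 0.498
```

Run:
```python
from h import *
o=manip.observe();print(o["t"],o["eef_pos"],o["contact_force"],o["opening"])
t=manip.camera("top")[:,:,::-1];cv2.imwrite("pics/t17r.png",t)
cv2.imwrite("pics/t17.png",cv2.resize(t[190:265,190:270],None,fx=7,fy=7,interpolation=cv2.INTER_CUBIC))
s=manip.camera("scene")[:,:,::-1];cv2.imwrite("pics/s17r.png",s);cv2.imwrite("pics/s17.png",cv2.resize(s[180:260,290:390],None,fx=6,fy=6,interpolation=cv2.INTER_CUBIC))
```

```text
28.275 [ 0.59910656 -0.05683935  0.2285213 ] [ 0.63546227 -0.07727188 -0.17771867] 0.4978101603564909
```

View pics/t17.png

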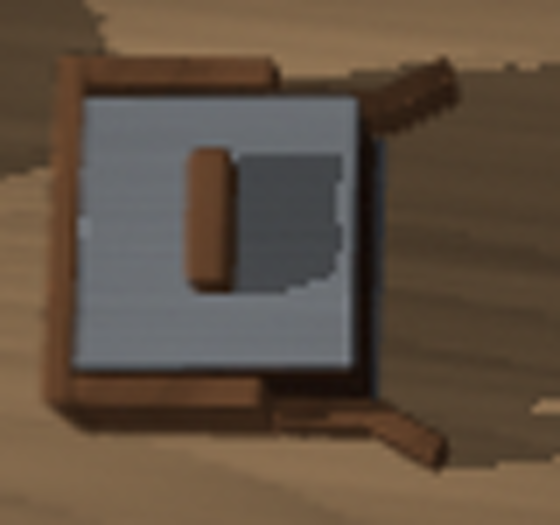

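View pics/s17.png

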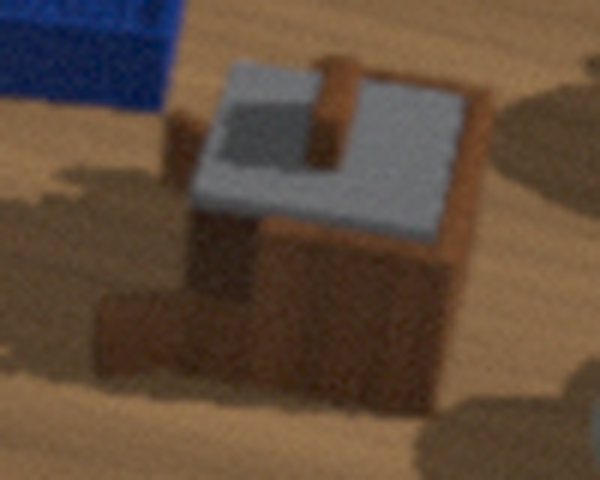

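View pics/t17r.png

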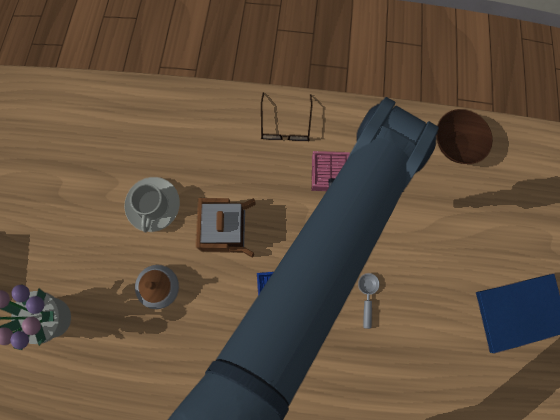

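Run:
```python
from h import *
import h
h.HO=np.array([.5493,.2233])
np.set_printoptions(precision=2,suppress=True)
q=lambda x,y:(190+(x+.5)/7-.5,190+(y+.5)/7-.5)
L=np.array([toh(onz("top",q(*c),.078)) for c in((359,97),(352,368),(73,366),(84,97))]);print(L,L.mean(0))
for i in range(4):
    v=L[i]-L[i-1];print(round(((np.degrees(np.arctan2(v[1],v[0]))+45)%90)-45,2),end=" ")
S=lambda x,y:(290+(x+.5)/6-.5,180+(y+.5)/6-.5);T=lambda x,y:q(x,y)
for a,b in(((192,195),(359,97)),((232,65),(352,368)),((437,230),(84,97))): print(tri(S(*a),T(*b)))
a=cv2.imread("pics/top0.png");b=cv2.imread("pics/t17r.png")
```

```text
[[ 43.56 -43.74]
 [-46.11 -42.28]
 [-44.85  48.05]
 [ 44.45  46.93]] [-0.74  2.24]
-0.56 -0.93 -0.8 -0.72 (array([0.6 , 0.19, 0.07]), np.float64(0.001808562384469614))
(array([0.51, 0.18, 0.07]), np.float64(0.0009496044049197497))
(array([0.59, 0.28, 0.08]), np.float64(0.0014373138520302703))
```

Run:
```python
from cell import manip
print(manip.observe()["t"],manip.close_job())
```

```text
the job is handed in; nothing more can be done
28.375 None
```

The biscuit box is assembled in the holder and the job is handed in at 28.4 s. I pushed the brown bottom box home with the two part-open fingers, without lifting it. I then lowered the tray by its bar and the lid by its grip until each rested on what was below. Each one I nudged gently towards the back wall before letting go.

**Position:** These are from the top camera, in the holder's frame as it measured it:

| Part | x (mm) | y (mm) | When measured |
|---|---|---|---|
| Bottom box | about -0.9 | 2.1 | before the tray went on |
| Middle tray | -1.2 to -1.65 | 2.4 | before the lid went on |
| Lid | -0.7 | 2.2 | after letting go |

- **Squareness:** the lid's edges came out about 0.75° off my first estimate of the holder's yaw. The tray's edge and the back wall showed nearly the same tilt (0.7° and 1.1°), so the error is in that estimate.
- **Heights:** the tray settled 40.0 mm and the lid 69.9 mm above where I gripped them; 40 and 70 were expected.
- **Forces:** the highest wrist force I read was about 12.5 N, while pressing the box home.
- **Other things:** in the last pictures everything I could see was where it started. The arm hid part of the blue and pink boxes in the top view. The gripper was clear of everything.

**Checks that disagreed:**
- The robot's own readings put the holder about 2 mm further back (y) than the top camera did. I settled this by feeling for the back wall with the box and tray. The lid stopped at about the same place, but with a force that could have been friction.
- Before lowering, the scene camera put both the tray and the lid about 4 to 6 mm from the top camera's reading sideways. I followed the top camera and shifted the lid 1 mm.

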